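# Put the pastry cutters back on their board in order of size

### The arm

A 6-joint arm with a two-finger parallel gripper is mounted at the origin on a cart in front of the work surface, level with it; the furniture and walls round the work are solid. World frame = base frame: x ahead of the robot, y to its left, z up, the work surface at z = 0. Lengths are in m, angles in degrees, forces in N, time in s.
With the tool pointing down it reaches from about 0.35 to 0.875 m from the base axis. Payload 4.2 kg.
Tool frame: the origin (TCP) lies on the centre line of the jaws, within the pads' length; the fingertips stand 11 mm ahead of it and the grasp point (between the pads) lies 8 mm behind it; y points along the fingers, z is the direction in which the jaws open and shut, and the axes are right-handed (so a half turn about y gives the same grasp; the last joint's range is limited). The gripper opens to 87 mm and grips with 3 to 60 N. Pads are 19 mm wide; open, the fingers measure 117 mm over their backs; the gripper's body (75 mm by 190 mm) begins 51 mm behind the grasp point.
Start: joints at [86.895, 22.042, 0.453, 0, -68.411, -14.817], TCP at [0.192, 0.595, 0.234] pointing down, gripper open.
Joint ranges: [-179.83, 179.83], [-69.29, 118.12], [-61.27, 80.66], [-181.25, 117.63], [-171.15, -9.14], [-177.46, 177.46]. Speed limits (degrees/s): [159.86, 159.86, 180, 180, 180, 180].

### API

Orientations are given as a 3x3 rotation matrix whose columns are the frame's x, y, z axes.
In Python, from station import r, optics gives the robot as it stands. The module is installed in compiled form; this text tells all that it offers.
- The arm moves only by the tool step_arm, never from a script. Its argument "moves" is a list that holds one entry, the list of rows, each a list of 7 numbers: the turn, a rotation vector about the tool's x, y, z in rad, then the shift along the tool's x, y, z in cm, then the opening in per cent of the stroke, from 0 (shut) to 100 (fully open). A call has exactly 5 rows; each row is the pose to reach, as a shift and turn from the pose commanded when the call began, along the tool's axes at that moment; what a row does not reach only later rows make up. A row lasts 1/12 s, in which the tool goes at most 41.7 mm and 7.16 degrees, less where a joint would pass 70% of its speed; a pose out of reach is approached as far as the arm can. A call with a gripper value outside its range is refused whole. The fingers move at their own pace and stop on an object; the grip force is fixed at half the most. Time passes only in rows, so rows that repeat a pose let the fingers close, or fill a call up. It gives the time, the measured TCP pose, the force and the opening at its end, in the units of the state.
- r.sense(): the state, without advancing time (a new reading comes with each control period).
- optics.capture(name): name is "scene" or "top" or "wrist"; returns a dict with "image" (400x640x3 uint8, red, green, blue), "fov_y" (degrees; the focal length in pixels is half the picture's height over the tangent of half this angle, whatever the lens; pixels are square), "cx", "cy" (the principal point, pixels), "cam_to_world" (4x4, takes a point from camera to world coordinates). Camera axes: x right, y down, z forward; pixel columns grow to the right and rows downward; lengths in m; the calibration is good to about 2 mm. The wrist camera is an equidistant fisheye: a pixel r from the principal point sees the ray r / f radians off the axis. A picture is of the moment at which its call begins. There is no depth.
- r.finish_job(): hands the job in, once; it reports no verdict.
The state is a dict: "time_s": time; "joints": joint angles; "joint_velocities": joint speeds; "effort": joint torques, N m; "tcp_pos": TCP position; "ee_rot": TCP orientation; "wrist_force": force on the tool from outside, world axes, zero at the start; "moment": the same for the moment, N m; "gripper_width": opening from 0.0 (shut) to 1.0 (fully open).
Only numpy, scipy, OpenCV 4.12 (cv2) and the standard library are available. Lean on these libraries where they do the work, as an engineer would, in place of code of your own. Each camera call takes 0.05 s, during which the arm holds its last target.

### The job

The four round pastry cutters have been left about on the serving table. Put each one back over its own wooden disc on the cutter board, so that they stand in a row from smallest to largest, every cutter upright, right down on the board and let go. Leave the honey jar and the spice jar standing where they are.

Things in the scene. Friction and masses are not known exactly. Their poses are not given: they have to be found in the camera images.
- cutter1_mid (a point): the smallest of four round pastry cutters: steel ring open below, 28 mm inside, 32 mm outside, 30 mm high, under a steel bow with a dark wooden bar grip 16 mm thick, 22 mm long, along the cutter's x axis. 66 mm high, about 50 g. The point is on the ring's axis, half-way up: 33 mm above the cutting edge, 25 mm below the grip's centre line. z up
- cutter2_mid (a point): the second smallest of four round pastry cutters: steel ring open below, 39 mm inside, 43 mm outside, 30 mm high, under a steel bow with a dark wooden bar grip 16 mm thick, 33 mm long, along the cutter's x axis. 66 mm high, about 70 g. The point is on the ring's axis, half-way up: 33 mm above the cutting edge, 25 mm below the grip's centre line. z up
- cutter3_mid (a point): the second largest of four round pastry cutters: steel ring open below, 50 mm inside, 54 mm outside, 30 mm high, under a steel bow with a dark wooden bar grip 16 mm thick, 44 mm long, along the cutter's x axis. 66 mm high, about 90 g. The point is on the ring's axis, half-way up: 33 mm above the cutting edge, 25 mm below the grip's centre line. z up
- cutter4_mid (a point): the largest of four round pastry cutters: steel ring open below, 61 mm inside, 65 mm outside, 30 mm high, under a steel bow with a dark wooden bar grip 16 mm thick, 55 mm long, along the cutter's x axis. 66 mm high, about 110 g. The point is on the ring's axis, half-way up: 33 mm above the cutting edge, 25 mm below the grip's centre line. z up
- disc1: the smallest of four wooden discs fixed in a row, in order of size, on the pale wooden board (254 x 74 mm, top 18 mm above the table): 20 mm across, 16 mm high, upper 7 mm coned to 10 mm. The smallest cutter fits over it with 4 mm to spare all round, its edge on the board. Origin: centre of the disc's foot, on the board's top; y along the row to the larger discs
- disc2: the second smallest of four wooden discs fixed in a row, in order of size, on the pale wooden board (254 x 74 mm, top 18 mm above the table): 31 mm across, 16 mm high, upper 7 mm coned to 21 mm. The second smallest cutter fits over it with 4 mm to spare all round, its edge on the board. Origin: centre of the disc's foot, on the board's top; y along the row to the larger discs
- disc3: the second largest of four wooden discs fixed in a row, in order of size, on the pale wooden board (254 x 74 mm, top 18 mm above the table): 42 mm across, 16 mm high, upper 7 mm coned to 32 mm. The second largest cutter fits over it with 4 mm to spare all round, its edge on the board. Origin: centre of the disc's foot, on the board's top; y along the row to the larger discs
- disc4: the largest of four wooden discs fixed in a row, in order of size, on the pale wooden board (254 x 74 mm, top 18 mm above the table): 53 mm across, 16 mm high, upper 7 mm coned to 43 mm. The largest cutter fits over it with 4 mm to spare all round, its edge on the board. Origin: centre of the disc's foot, on the board's top; y along the row to the larger discs
- honey_mid (a point): glass honey jar with a red lid, 62 mm across, 86 mm high, standing loose beside the board; its middle, half-way up. Not to be moved
- spice_mid (a point): glass spice jar with a dark lid, 44 mm across, 96 mm high, standing loose beside the board; its middle, half-way up. Not to be moved

How it is judged:
By the outcome, as a careful person would: the job done as asked, in the order asked, and still so for the second after the job is handed in, with the robot touching nothing.
It also fails if it takes over 96 s, if anything falls off the work surface, if the arm or the gripper's body presses on something with over 40 N, if the wrist force passes 120 N, or if a joint passes its speed limit or range.

## Working session

There is one attempt and no reset: what is moved stays moved. The work goes in short steps, Python scripts to look and compute and a tool call to move; the robot and the scene stay as the last step left them, time stands still between calls to the robot, and variables do not carry over. Pictures are saved under pics/ and viewed, and the job is handed in when it is done.

Besides the shell and the picture viewer there is one more tool, called after "Request:" in YAML: its name, and indented under it one key for each argument. step_arm: Moves the arm, as the interface text tells. Its arguments: {"type":"object","properties":{"moves":{"type":"array"}},"required":["moves"]}

```bash
mkdir -p pics
python3 - <<'E'
from station import r, optics
import cv2, numpy as np
s=r.sense()
for k,v in s.items(): print(k,np.round(v,4).tolist())
for n in ["scene","top","wrist"]:
    c=optics.capture(n); cv2.imwrite(f"pics/{n}0.png",c["image"][:,:,::-1]); print(n,c["fov_y"],c["cx"],c["cy"],np.round(c["cam_to_world"],4).tolist())
E
```

```text
time_s 0.0
joints [86.8945, 22.0905, 0.3806, -0.0286, -68.4098, -14.815]
joint_velocities [0.0338, -0.0152, -0.1138, 0.015, -0.0139, 0.073]
effort [-0.0006, -39.067, 18.74, 4.2198, 0.0109, -0.0002]
tcp_pos [0.1921, 0.5941, 0.2325]
ee_rot [[-0.9514, -0.0006, -0.3079], [0.3079, -0.0021, -0.9514], [-0.0001, -1.0, 0.0021]]
wrist_force [0.9563, -0.4645, 0.4543]
moment [0.042, 0.0156, 0.0064]
gripper_width 0.9992
scene 45.69771243011442 330.0575738890085 209.58532286256886 [[0.7965, -0.4325, 0.4225, 0.2947], [-0.6045, -0.5858, 0.5399, -0.3209], [0.014, -0.6855, -0.728, 0.699], [0.0, 0.0, 0.0, 1.0]]
top 52.891207175153006 321.1890958508356 203.5997860264332 [[-0.0275, -0.9919, 0.124, 0.5218], [-0.9996, 0.028, 0.0029, 0.1538], [-0.0063, -0.1238, -0.9923, 0.9841], [0.0, 0.0, 0.0, 1.0]]
wrist 65.70646984690485 319.93187225040384 196.64631080872667 [[-0.3074, -0.9136, -0.2663, 0.2661], [-0.9516, 0.2955, 0.0849, 0.5714], [0.0011, 0.2795, -0.9602, 0.3845], [0.0, 0.0, 0.0, 1.0]]
```

View pics/scene0.png

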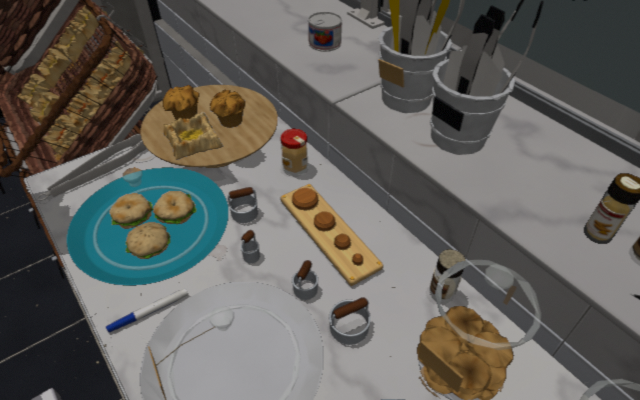

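View pics/top0.png

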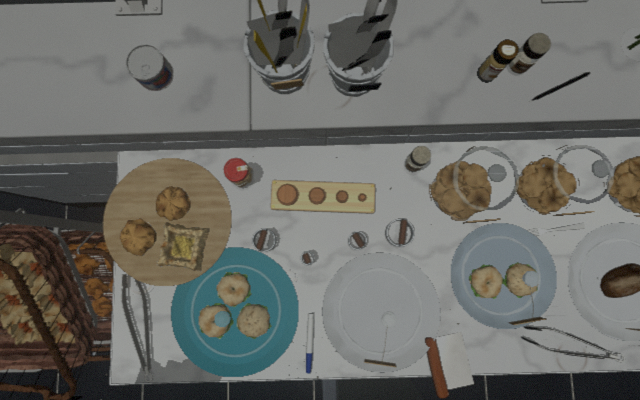

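View pics/wrist0.png

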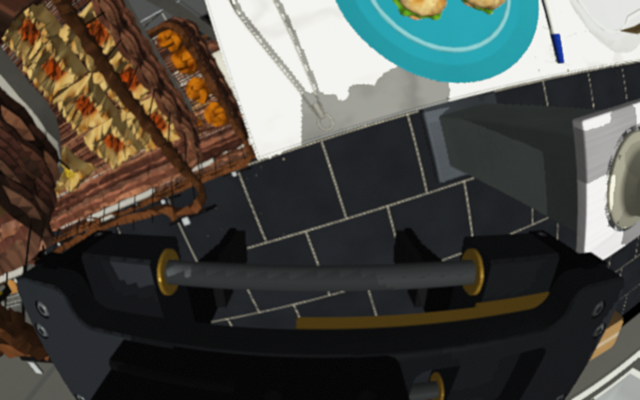

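The scene view shows four cutters between the plates and the board, with a honey jar (red lid) at the board's big end and a spice jar at its small end. Next I'll enlarge the crops.

Run:
```python
import cv2
t=cv2.imread("pics/top0.png"); s=cv2.imread("pics/scene0.png")
cv2.imwrite("pics/top_c.png",cv2.resize(t[150:275,220:420],None,fx=4,fy=4,interpolation=cv2.INTER_CUBIC))
cv2.imwrite("pics/sc_c.png",cv2.resize(s[170:350,215:405],None,fx=3.3,fy=3.3,interpolation=cv2.INTER_CUBIC))
```

```text
(no output)
```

View pics/top_c.png

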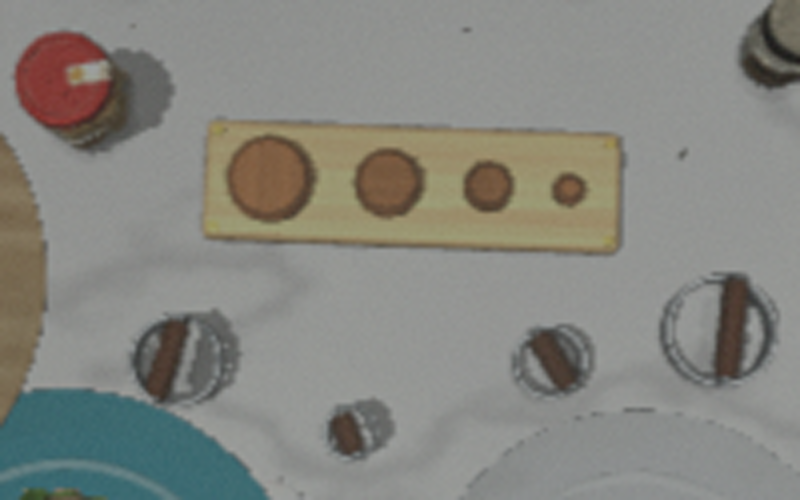

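View pics/sc_c.png

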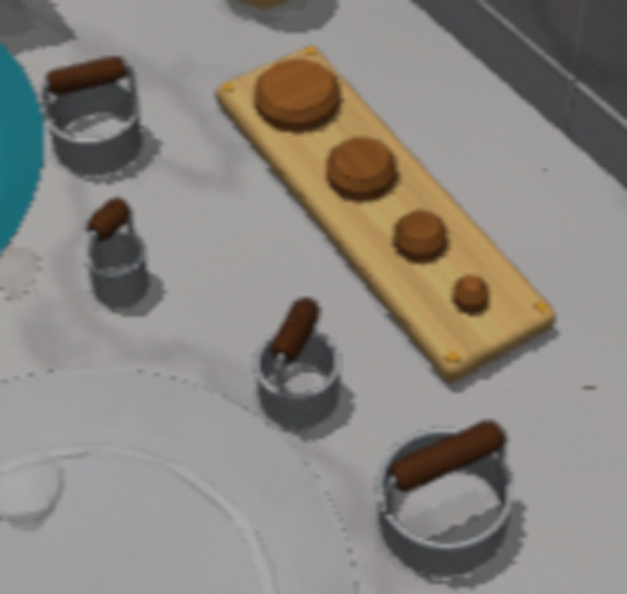

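```bash
cat > h.py <<'E'
import numpy as np
from station import r, optics
def pin(c,uv,fish=False):
    f=200/np.tan(np.radians(c["fov_y"]/2)); d=np.array([uv[0]-c["cx"],uv[1]-c["cy"]])
    if fish:
        R=np.hypot(*d); th=R/f; v=np.array([*(d/max(R,1e-9)*np.sin(th)),np.cos(th)])
    else: v=np.array([d[0]/f,d[1]/f,1])
    M=np.array(c["cam_to_world"]); return M[:3,3],M[:3,:3]@v
def onz(c,uv,z,fish=False):
    o,d=pin(c,uv,fish); return o+d*(z-o[2])/d[2]
def proj(c,P,fish=False):
    M=np.array(c["cam_to_world"]); p=M[:3,:3].T@(np.array(P)-M[:3,3]); f=200/np.tan(np.radians(c["fov_y"]/2))
    if fish:
        R=np.hypot(p[0],p[1]); k=f*np.arctan2(R,p[2])/max(R,1e-9); return c["cx"]+k*p[0],c["cy"]+k*p[1]
    return c["cx"]+f*p[0]/p[2],c["cy"]+f*p[1]/p[2]
E
python3 - <<'E'
from h import *
t=optics.capture("top"); s=optics.capture("scene")
T=lambda u:(u[0]/4+220-.375,u[1]/4+150-.375); S=lambda u:(u[0]/3.3+215-.35,u[1]/3.3+170-.35)
D={"c4":[(736,277),(727,380),(393,478),(503,432),.058],"c3":[(180,320),(158,400),(50,78),(124,68),.058],
"c2":[(536,333),(572,388),(280,350),(310,308),.058],"c1":[(341,413),(355,455),(93,228),(127,208),.058],
"d43":[(269,178),(389,182),(297,88),(362,164),.032],"d21":[(489,186),(569,190),(420,231),(472,287),.033],
"bA":[(210,122),(616,252),(313,48),(452,372),.018],"bB":[(621,136),(205,238),(555,318),(218,90),.018]}
for k,v in D.items():
    a=[onz(t,T(v[i]),v[4])[:2] for i in (0,1)]; b=[onz(s,S(v[i]),v[4])[:2] for i in (2,3)]
    f=lambda p:(np.round(p,4).tolist(),np.round((p[0]+p[1])/2,4).tolist(),round(float(np.hypot(*(p[1]-p[0]))),4),round(float(np.degrees(np.arctan2(*(p[1]-p[0])[::-1]))),1))
    print(k,"top",f(a)); print("   scene",f(b))
E
```

```text
c4 top ([[0.5966, -0.0327], [0.5377, -0.0244]], [0.5671, -0.0286], 0.0595, 172.0)
   scene ([[0.5375, -0.0251], [0.5948, -0.0367]], [0.5661, -0.0309], 0.0584, -11.4)
c3 top ([[0.5807, 0.2884], [0.5353, 0.3015]], [0.558, 0.2949], 0.0473, 164.0)
   scene ([[0.5386, 0.3022], [0.5772, 0.2841]], [0.5579, 0.2932], 0.0427, -25.2)
c2 top ([[0.5675, 0.0838], [0.5356, 0.0644]], [0.5515, 0.0741], 0.0374, -148.8)
   scene ([[0.5365, 0.0657], [0.5635, 0.078]], [0.55, 0.0718], 0.0296, 24.4)
c1 top ([[0.525, 0.1969], [0.501, 0.1894]], [0.513, 0.1931], 0.0251, -162.7)
   scene ([[0.5018, 0.1893], [0.5234, 0.1906]], [0.5126, 0.19], 0.0216, 3.5)
d43 top ([[0.6659, 0.238], [0.6614, 0.1663]], [0.6636, 0.2022], 0.0719, -93.6)
   scene ([[0.6632, 0.2324], [0.6578, 0.16]], [0.6605, 0.1962], 0.0726, -94.2)
d21 top ([[0.6572, 0.1066], [0.6534, 0.059]], [0.6553, 0.0828], 0.0478, -94.5)
   scene ([[0.6532, 0.1004], [0.6516, 0.0533]], [0.6524, 0.0768], 0.0471, -92.0)
bA top ([[0.7036, 0.2747], [0.6169, 0.0307]], [0.6602, 0.1527], 0.2589, -109.5)
   scene ([[0.6994, 0.2671], [0.6157, 0.0248]], [0.6575, 0.146], 0.2563, -109.1)
bB top ([[0.6877, 0.0246], [0.6324, 0.2786]], [0.6601, 0.1516], 0.26, 102.3)
   scene ([[0.6822, 0.0189], [0.6311, 0.2713]], [0.6566, 0.1451], 0.2575, 101.4)
```

```bash
cat >> h.py <<'E'
from scipy.spatial.transform import Rotation as Ro
def plan(p,yaw,cmd=None):
    s=r.sense(); R=np.array(s["ee_rot"]); p0=np.array(s["tcp_pos"])
    a=np.radians(yaw); x=np.array([np.cos(a),np.sin(a),0]); y=np.array([0,0,-1.]); G=np.c_[x,y,np.cross(x,y)]
    print("rotvec",np.round(Ro.from_matrix(R.T@G).as_rotvec(),4),"shift cm",np.round(R.T@(np.array(p)-p0)*100,2),"now",np.round(p0,4),"yaw",round(float(np.degrees(np.arctan2(R[1,0],R[0,0]))),2))
def snap(cam,name,box=None,k=1):
    import cv2
    c=optics.capture(cam); im=c["image"][:,:,::-1]
    if box: im=cv2.resize(im[box[1]:box[3],box[0]:box[2]],None,fx=k,fy=k,interpolation=cv2.INTER_CUBIC)
    cv2.imwrite(f"pics/{name}.png",im); return c
E
python3 -c "
from h import *
plan([.51,.192,.20],190)"
```

```text
rotvec [-1.000e-03 -4.874e-01  2.000e-04] shift cm [-42.62   3.34  28.51] now [0.1922 0.5945 0.233 ] yaw 162.08
```

Request:
step_arm:
  moves:
    - [[0,-0.12,0,-3.4,0.3,2.3,100],[0,-0.24,0,-6.8,0.6,4.6,100],[0,-0.36,0,-10.2,0.9,6.9,100],[0,-0.487,0,-13.6,1.2,9.2,100],[0,-0.487,0,-17,1.4,11.4,100]]

```text
time_s: 0.67
tcp_pos: [0.3195, 0.4321, 0.2193]
ee_rot: [[-0.984, -0.0, 0.178], [-0.178, -0.0, -0.984], [0.0, -1.0, 0.0]]
wrist_force: [0.7, 0.3, 0.8]
gripper_width: 0.996
```

```bash
python3 -c "
from h import *
plan([.51,.192,.20],190)"
```

```text
rotvec [-0.0002  0.0048  0.0002] shift cm [-14.46   1.93  27.02] now [0.3195 0.4321 0.2193] yaw -169.72
```

Request:
step_arm:
  moves:
    - [[0,0,0,-1.8,0.2,3.4,100],[0,0,0,-3.6,0.5,6.8,100],[0,0,0,-5.5,0.7,10.2,100],[0,0,0,-7.3,1.0,13.6,100],[0,0,0,-9.0,1.2,16.8,100]]

```text
time_s: 1.08
tcp_pos: [0.4375, 0.2821, 0.2075]
ee_rot: [[-0.985, -0.0, 0.173], [-0.173, 0.0, -0.985], [0.0, -1.0, -0.0]]
wrist_force: [0.9, 0.0, -0.3]
gripper_width: 0.999
```

```bash
python3 -c "
from h import *
plan([.51,.192,.20],190)"
```

```text
rotvec [ 0.0001 -0.0004  0.    ] shift cm [-5.58  0.75 10.13] now [0.4375 0.2821 0.2075] yaw -170.02
```

Request:
step_arm:
  moves:
    - [[0,0,0,-2,0.3,3.4,100],[0,0,0,-4,0.6,6.8,100],[0,0,0,-5.2,0.7,9.5,100],[0,0,0,-5.2,0.7,9.5,100],[0,0,0,-5.2,0.7,9.5,100]]

```text
time_s: 1.5
tcp_pos: [0.505, 0.198, 0.2002]
ee_rot: [[-0.985, -0.001, 0.17], [-0.17, -0.0, -0.985], [0.001, -1.0, 0.0]]
wrist_force: [-0.2, -0.6, -0.1]
gripper_width: 0.998
```

```bash
python3 -c "
from h import *
c=snap('wrist','w1'); plan([.51,.192,.20],190)
for p in ([.5128,.192,.058],): print(proj(c,p,True))"
```

```text
rotvec [-0.     -0.0018  0.0004] shift cm [-0.42  0.04  0.78] now [0.5045 0.199  0.2004] yaw -170.1
(np.float64(327.9297591449101), np.float64(182.29965097542166))
```

View pics/w1.png

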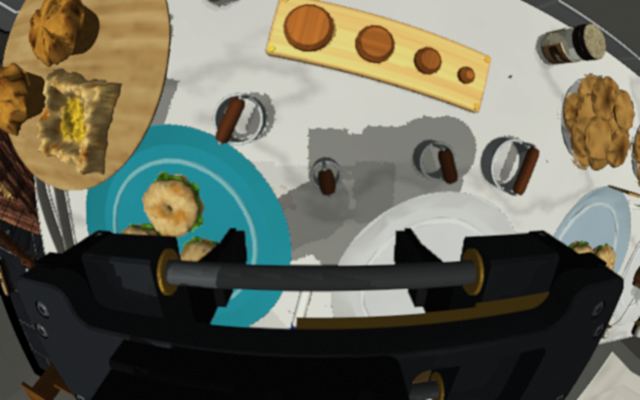

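The wrist view shows all four cutters, with C1's grip at about (327,181), plus the board with its discs. I'll enlarge it.

Run:
```python
import cv2
t=cv2.imread("pics/w1.png")
cv2.imwrite("pics/w1a.png",cv2.resize(t[0:120,260:500],None,fx=3.3,fy=3.3,interpolation=cv2.INTER_CUBIC))
cv2.imwrite("pics/w1b.png",cv2.resize(t[80:210,205:365],None,fx=4,fy=4,interpolation=cv2.INTER_CUBIC))
cv2.imwrite("pics/w1c.png",cv2.resize(t[120:210,400:560],None,fx=4,fy=4,interpolation=cv2.INTER_CUBIC))
```

```text
(no output)
```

View pics/w1a.png

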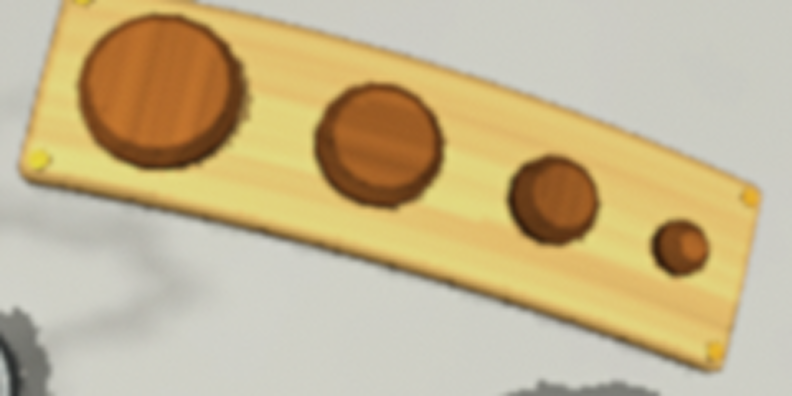

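View pics/w1b.png

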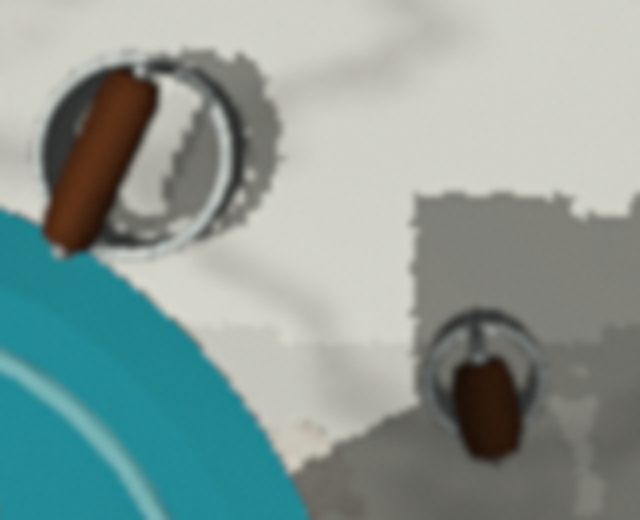

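View pics/w1c.png

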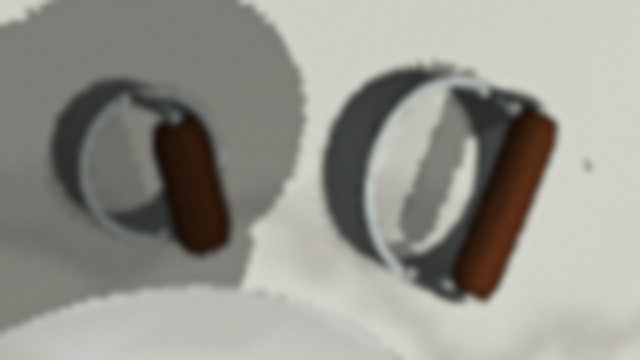

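Run:
```python
from h import *
w=optics.capture("wrist")
A=lambda u:(u[0]/3.3+260-.35,u[1]/3.3-.35);B=lambda u:(u[0]/4+205-.375,u[1]/4+80-.375);C=lambda u:(u[0]/4+400-.375,u[1]/4+120-.375)
for n,f,p,q in [("c1",B,(485,357),(492,460)),("c2",C,(180,117),(208,250)),("c3",B,(140,72),(68,252)),("c4",C,(538,108),(472,298))]:
    a,b=[onz(w,f(x),.058,True)[:2] for x in (p,q)]; d=a-b
    print(n,np.round((a+b)/2,4),np.round(np.hypot(*d),4),"bar angle",round(float(np.degrees(np.arctan2(d[1],d[0]))),1))
for n,p in [("d4",(156,88)),("d3",(386,137)),("d2",(565,195)),("d1",(693,247))]: print(n,np.round(onz(w,A(p),.034,True),4))
for p in [(762,190),(715,372),(20,175)]: print("b",np.round(onz(w,A(p),.018,True),4))
```

```text
c1 [0.5126 0.1942] 0.026 bar angle 14.0
c2 [0.5517 0.0746] 0.0362 bar angle 28.1
c3 [0.5574 0.2968] 0.0476 bar angle -14.8
c4 [ 0.5677 -0.0276] 0.0583 bar angle -6.0
d4 [0.6645 0.241  0.034 ]
d3 [0.6624 0.1685 0.034 ]
d2 [0.6585 0.1082 0.034 ]
d1 [0.6545 0.0602 0.034 ]
b [0.6878 0.0282 0.018 ]
b [0.6169 0.0348 0.018 ]
b [0.633  0.2809 0.018 ]
```

```bash
python3 -c "
from h import *
plan([.513,.1935,.095],195); print(r.sense()['joints'])"
```

```text
rotvec [ 0.0001 -0.0876  0.0001] shift cm [-0.76 10.55  0.76] now [0.5042 0.1997 0.2005] yaw -170.02
[ 3.87352606e+01  1.55802034e+01 -1.40807663e+01 -1.01134330e-02
 -6.03413794e+01  6.12502587e+01]
```

Request:
step_arm:
  moves:
    - [[0,-0.088,0,-0.8,2.5,0.8,70],[0,-0.088,0,-0.8,5.5,0.8,70],[0,-0.088,0,-0.8,8.5,0.8,70],[0,-0.088,0,-0.8,10.5,0.8,70],[0,-0.088,0,-0.8,10.5,0.8,70]]

```text
time_s: 2.02
tcp_pos: [0.5102, 0.1925, 0.0914]
ee_rot: [[-0.965, -0.008, 0.26], [-0.26, -0.005, -0.965], [0.009, -1.0, 0.002]]
wrist_force: [0.1, -0.3, -0.5]
gripper_width: 0.74
```

```bash
python3 -c "
from h import *
c=snap('wrist','w2',(240,130,440,330),3); plan([.513,.1935,.05],195)"
```

```text
rotvec [-0.0018  0.0025  0.0046] shift cm [-0.12  4.39 -0.  ] now [0.512  0.1933 0.0939] yaw -164.86
```

View pics/w2.png

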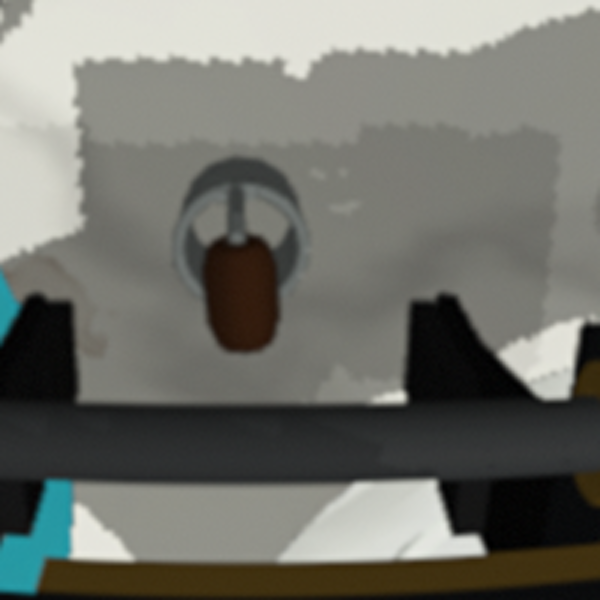

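The grip sits midway between the fingers (crop x about 242 of 75–410) and is well aligned, so I'm descending and closing.

Request:
step_arm:
  moves:
    - [[0,0,0,-0.1,2.2,0,70],[0,0,0,-0.1,4.2,0,70],[0,0,0,-0.1,4.2,0,70],[0,0,0,-0.1,4.2,0,0],[0,0,0,-0.1,4.2,0,0]]

```text
time_s: 2.48
tcp_pos: [0.5158, 0.1945, 0.0557]
ee_rot: [[-0.965, 0.003, 0.261], [-0.261, 0.002, -0.965], [-0.004, -1.0, -0.001]]
wrist_force: [-0.2, -0.6, -0.1]
gripper_width: 0.62
```

Request:
step_arm:
  moves:
    - [[0,0,0,0,0,0,0],[0,0,0,0,0,0,0],[0,0,0,0,0,0,0],[0,0,0,0,0,0,0],[0,0,0,0,0,0,0]]

```text
time_s: 2.9
tcp_pos: [0.5148, 0.1933, 0.0539]
ee_rot: [[-0.966, 0.001, 0.259], [-0.259, 0.0, -0.966], [-0.001, -1.0, -0.0]]
wrist_force: [1.0, 0.2, -0.7]
gripper_width: 0.255
```

```bash
python3 -c "
from h import *
plan([.513,.1935,.15],195)"
```

```text
rotvec [ 0.0002  0.0003 -0.0006] shift cm [ 0.16 -9.61 -0.07] now [0.5148 0.1933 0.0539] yaw -164.98
```

Request:
step_arm:
  moves:
    - [[0,0,0,0.1,0.3,0,0],[0,0,0,0.1,0.3,0,0],[0,0,0,0.1,0.3,0,0],[0,0,0,0.1,0.3,0,0],[0,0,0,0.1,0.3,0,0]]

```text
time_s: 3.32
tcp_pos: [0.5146, 0.1935, 0.0515]
ee_rot: [[-0.966, 0.002, 0.26], [-0.26, 0.001, -0.966], [-0.002, -1.0, -0.0]]
wrist_force: [-0.3, 0.2, 4.7]
gripper_width: 0.171
```

Request:
step_arm:
  moves:
    - [[0,0,0,0,-1.5,0,0],[0,0,0,0,-4,0,0],[0,0,0,0,-6.5,0,0],[0,0,0,0,-8,0,0],[0,0,0,0,-8,0,0]]

```text
time_s: 3.73
tcp_pos: [0.5155, 0.1941, 0.1339]
ee_rot: [[-0.966, 0.006, 0.26], [-0.26, 0.004, -0.966], [-0.007, -1.0, -0.002]]
wrist_force: [0.1, 1.0, -0.4]
gripper_width: 0.168
```

```bash
python3 -c "
from h import *
c=snap('wrist','w3',(240,130,440,330),3); plan([.654,.0595,.13],86.7)"
```

```text
rotvec [ 4.0000e-03  1.8905e+00 -9.0000e-04] shift cm [-10.02   0.19  16.56] now [0.5143 0.1935 0.1318] yaw -164.98
```

View pics/w3.png

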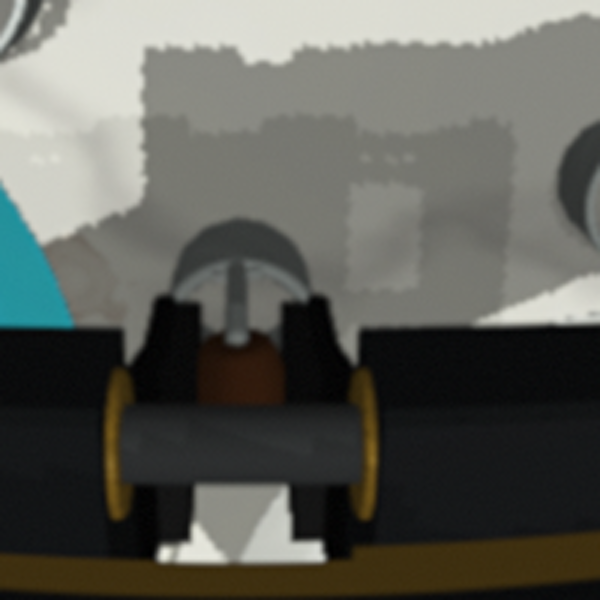

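Request:
step_arm:
  moves:
    - [[0,0.11,0,-0.6,-0.7,1.0,0],[0,0.23,0,-1.3,-1.4,2.2,0],[0,0.35,0,-2.0,-2,3.4,0],[0,0.47,0,-2.7,-2,4.5,0],[0,0.59,0,-3.3,-2,5.5,0]]

```text
time_s: 4.2
tcp_pos: [0.5595, 0.1476, 0.1489]
ee_rot: [[-0.945, -0.003, -0.328], [0.328, -0.001, -0.945], [0.002, -1.0, 0.002]]
wrist_force: [-0.6, -0.1, -1.8]
gripper_width: 0.172
```

```bash
python3 -c "
from h import *
plan([.654,.0595,.13],86.7)"
```

```text
rotvec [-2.8000e-03  1.2941e+00  7.0000e-04] shift cm [-11.82   1.87   5.22] now [0.5595 0.1476 0.1489] yaw 160.85
```

Request:
step_arm:
  moves:
    - [[0,0.12,0,-1.3,0,0.6,0],[0,0.24,0,-3.0,0,1.3,0],[0,0.36,0,-5.0,0,2.1,0],[0,0.48,0,-7.0,0,3.0,0],[0,0.6,0,-8.8,0,3.9,0]]

```text
time_s: 4.62
tcp_pos: [0.6303, 0.0822, 0.148]
ee_rot: [[-0.595, -0.004, -0.804], [0.804, -0.001, -0.595], [0.002, -1.0, 0.004]]
wrist_force: [1.0, 0.8, -0.9]
gripper_width: 0.171
```

```bash
python3 -c "
from h import *
plan([.654,.0595,.13],86.7)"
```

```text
rotvec [-4.000e-03  6.943e-01  2.000e-04] shift cm [-3.24  1.8  -0.56] now [0.6303 0.0822 0.148 ] yaw 126.48
```

Request:
step_arm:
  moves:
    - [[0,0.12,0,-0.7,0,-0.1,0],[0,0.24,0,-1.4,0,-0.2,0],[0,0.36,0,-2.2,0,-0.3,0],[0,0.48,0,-2.6,0.5,-0.4,0],[0,0.6,0,-2.8,1,-0.5,0]]

```text
time_s: 5.03
tcp_pos: [0.6508, 0.063, 0.138]
ee_rot: [[-0.036, -0.003, -0.999], [0.999, -0.001, -0.036], [-0.0, -1.0, 0.003]]
wrist_force: [-0.7, -0.3, -1.1]
gripper_width: 0.173
```

```bash
python3 -c "
from h import *
plan([.654,.0595,.115],86.7)"
```

```text
rotvec [-0.0033  0.0934 -0.0006] shift cm [-0.36  2.3  -0.31] now [0.6508 0.063  0.138 ] yaw 92.05
```

Request:
step_arm:
  moves:
    - [[0,0.09,0,-0.3,1,-0.2,0],[0,0.09,0,-0.3,2,-0.3,0],[0,0.09,0,-0.3,3,-0.3,0],[0,0.09,0,-0.3,3,-0.3,0],[0,0.09,0,-0.3,3,-0.3,0]]

```text
time_s: 5.45
tcp_pos: [0.6536, 0.0608, 0.1089]
ee_rot: [[0.046, -0.003, -0.999], [0.999, -0.001, 0.046], [-0.001, -1.0, 0.003]]
wrist_force: [0.4, 0.6, 0.7]
gripper_width: 0.171
```

```bash
python3 -c "
from h import *
c=snap('wrist','w4',(220,100,440,290),3.5); plan([.654,.0595,.115],86.7)
snap('top','t4',(270,160,400,230),6);snap('scene','s4',(300,180,420,300),5)"
```

```text
rotvec [-0.0009  0.012  -0.0006] shift cm [-0.15 -0.5   0.02] now [0.6543 0.061  0.11  ] yaw 87.39
```

View pics/w4.png

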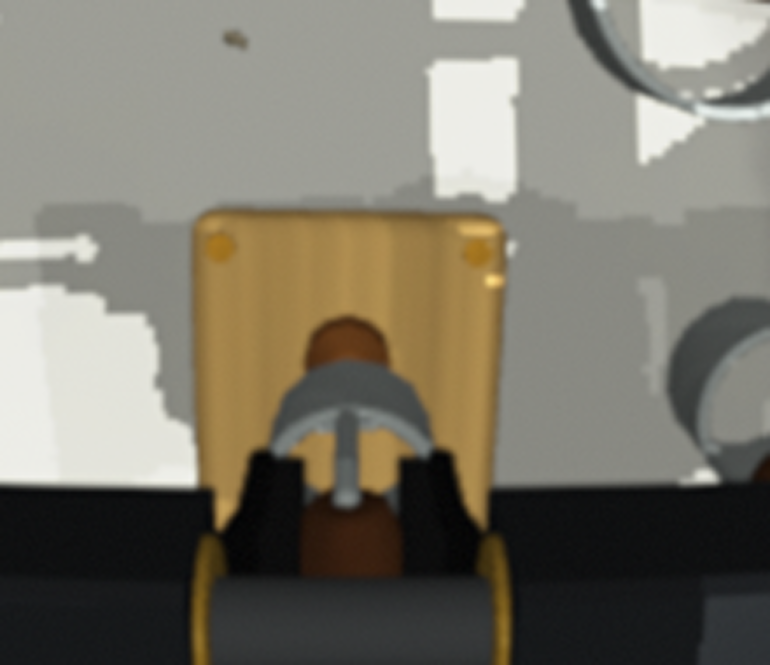

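View pics/s4.png

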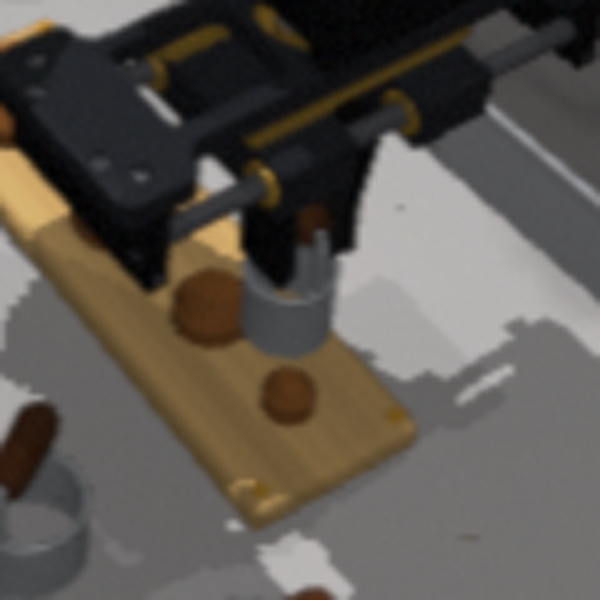

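Run:
```python
from h import *
w=optics.capture("wrist"); A=lambda u:((u[0]+.5)/3.5+220-.5,(u[1]+.5)/3.5+100-.5)
p=onz(w,A((347,317)),.018,True);print("disc centre",p+[0,.010,0])
p=onz(w,A((351,362)),.0585,True);print("ring centre",p+[0,.016,0])
for u in ((272,450),(432,450)):print("rim side",onz(w,A(u),.0885,True))
for u in ((305,350),(389,350)):print("disc side",onz(w,A(u),.020,True))
for u in ((193,225),(505,228)):print("board side",onz(w,A(u),.018,True))
```

```text
disc centre [0.65633157 0.0610683  0.018     ]
ring centre [0.65527823 0.06541152 0.0585    ]
rim side [0.66926763 0.0553996  0.0885    ]
rim side [0.6414841 0.0566551 0.0885   ]
disc side [0.66650443 0.05808285 0.02      ]
disc side [0.64683857 0.05897174 0.02      ]
board side [0.69083777 0.02743018 0.018     ]
board side [0.61890528 0.03140745 0.018     ]
```

Request:
step_arm:
  moves:
    - [[0,0,0,-0.2,0.5,-0.1,0],[0,0,0,-0.35,1.0,-0.15,0],[0,0,0,-0.35,1.5,-0.15,0],[0,0,0,-0.35,1.5,-0.15,0],[0,0,0,-0.35,1.5,-0.15,0]]

```text
time_s: 6.07
tcp_pos: [0.6554, 0.0571, 0.0948]
ee_rot: [[0.047, -0.001, -0.999], [0.999, -0.0, 0.047], [-0.0, -1.0, 0.001]]
wrist_force: [-0.0, 0.3, -0.2]
gripper_width: 0.171
```

```bash
python3 -c "
from h import *
c=snap('wrist','w5',(220,100,440,290),3.5); plan([.654,.0595,.07],86.7)
snap('scene','s5',(300,180,420,300),5)"
```

```text
rotvec [-0.0004  0.0106 -0.0003] shift cm [0.22 2.53 0.19] now [0.6558 0.0572 0.0953] yaw 87.31
```

View pics/w5.png

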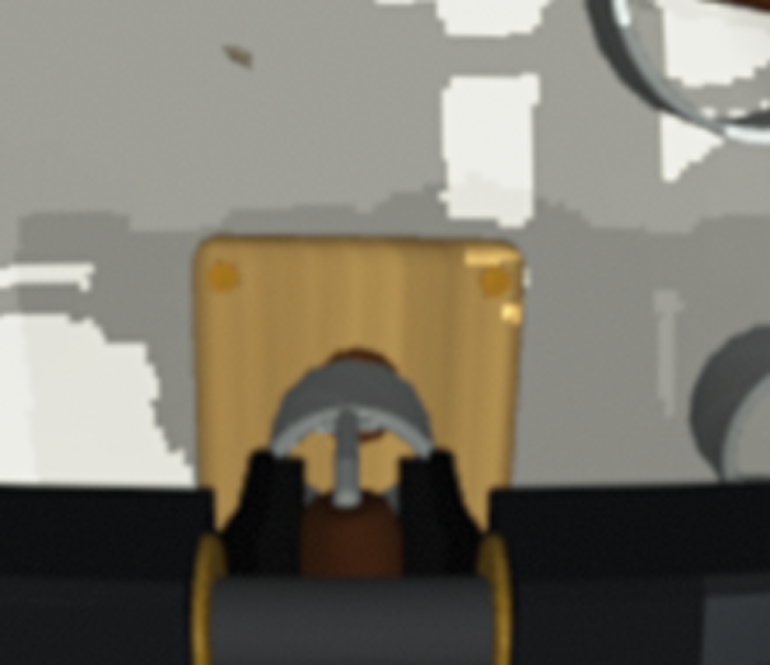

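View pics/s5.png

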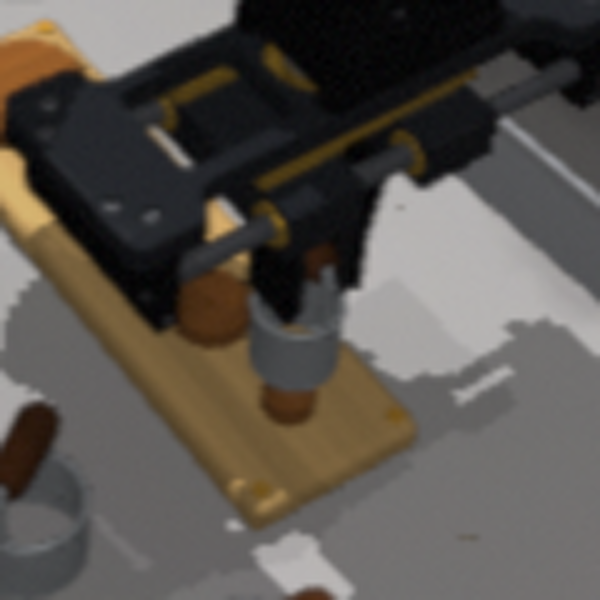

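Run:
```python
from h import *
w=optics.capture("wrist"); A=lambda u:((u[0]+.5)/3.5+220-.5,(u[1]+.5)/3.5+100-.5)
p=onz(w,A((359,348)),.018,True);print("disc centre",p+[0,.010,0])
p=onz(w,A((351,362)),.0435,True);print("ring centre",p+[0,.016,0])
for u in ((194,250),(522,250)):print("board side",onz(w,A(u),.018,True))
s=optics.capture("scene"); B=lambda u:(u[0]/5+300-.4,u[1]/5+180-.4)
z=.0435
for n,u,z in (("ring low left",(250,363),.0435),("ring right",(338,365),.0435),("ring bot",(293,393),.0435),("disc l",(263,405),.018),("disc r",(314,405),.018),("disc bot",(289,425),.018)): print(n,onz(s,B(u),z))
```

```text
disc centre [0.65475634 0.06023483 0.018     ]
ring centre [0.6563011  0.06138656 0.0435    ]
board side [0.68957457 0.02637627 0.018     ]
board side [0.61832149 0.02965905 0.018     ]
ring low left [0.6407466  0.06331763 0.0435    ]
ring right [0.66495441 0.04425833 0.0435    ]
ring bot [0.64446576 0.04417431 0.0435    ]
disc l [0.64600085 0.06062956 0.018     ]
disc r [0.66069015 0.0497253  0.018     ]
disc bot [0.64784179 0.04821174 0.018     ]
```

Request:
step_arm:
  moves:
    - [[0,0,0,0,0.6,0.05,0],[0,0,0,0,1.2,0.05,0],[0,0,0,0,1.8,0.05,0],[0,0,0,0,2.2,0.05,0],[0,0,0,0,2.4,0.05,0]]

```text
time_s: 6.68
tcp_pos: [0.6547, 0.0572, 0.0702]
ee_rot: [[0.047, -0.002, -0.999], [0.999, -0.001, 0.047], [-0.001, -1.0, 0.002]]
wrist_force: [-0.4, -0.0, -0.9]
gripper_width: 0.167
```

```bash
python3 -c "
from h import *
plan([.654,.0595,.07],86.7); s=r.sense(); print(s['wrist_force'],s['moment'])
c=snap('wrist','w6',(220,100,440,290),3.5); 
snap('scene','s6',(300,180,420,300),5)"
```

```text
rotvec [-0.002   0.0105 -0.0006] shift cm [0.23 0.02 0.08] now [0.6547 0.0572 0.0702] yaw 87.3
[-0.42525233 -0.0379249  -0.89856188] [ 0.10530939 -0.05341048  0.03428808]
```

View pics/s6.png

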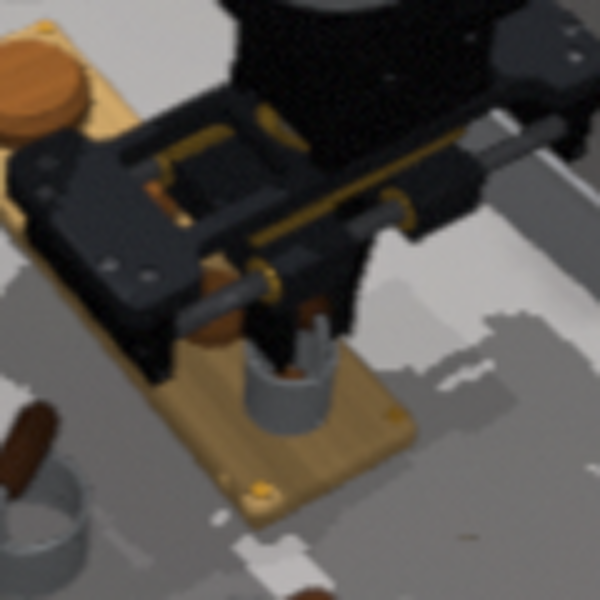

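No contact force so far, and the disc is visible inside the ring. I'll press 1.5 mm, release and rise.

Request:
step_arm:
  moves:
    - [[0,0,0,0,0.15,0,0],[0,0,0,0,0.15,0,40],[0,0,0,0,0.15,0,40],[0,0,0,0,0.15,0,40],[0,0,0,0,0.15,0,40]]

```text
time_s: 7.2
tcp_pos: [0.6556, 0.0574, 0.0704]
ee_rot: [[0.047, 0.001, -0.999], [0.999, 0.0, 0.047], [0.0, -1.0, -0.001]]
wrist_force: [-0.1, 0.3, 0.1]
gripper_width: 0.364
```

Request:
step_arm:
  moves:
    - [[0,0,0,0,-0.5,0,45],[0,0,0,0,-2.5,0,45],[0,0,0,0,-5,0,45],[0,0,0,0,-7,0,45],[0,0,0,0,-7,0,45]]

```text
time_s: 7.62
tcp_pos: [0.6584, 0.0578, 0.1461]
ee_rot: [[0.046, 0.01, -0.999], [0.999, 0.002, 0.046], [0.002, -1.0, -0.01]]
wrist_force: [0.4, 0.9, 0.7]
gripper_width: 0.45
```

```bash
python3 -c "
from h import *
plan([.5515,.0745,.12],29)
c=snap('wrist','w7'); 
snap('scene','s7',(300,180,420,300),5)"
```

```text
rotvec [0.0084 1.0188 0.0071] shift cm [ 1.17  2.5  10.78] now [0.6584 0.0578 0.1461] yaw 87.37
```

View pics/w7.png

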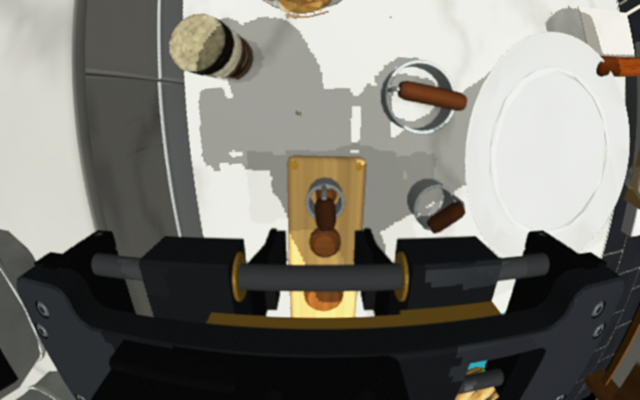

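View pics/s7.png

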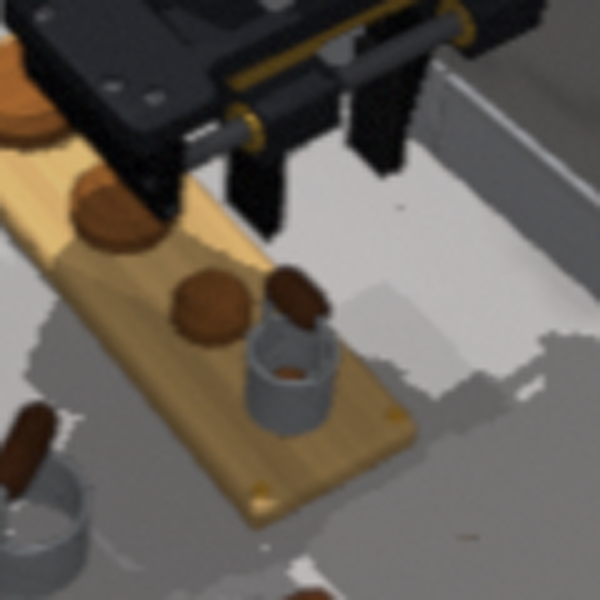

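C1 stands over disc 1, released, with its disc visible inside. Next is C2.

Request:
step_arm:
  moves:
    - [[0,0.11,0,0.1,0,1.8,60],[0,0.23,0,0.3,0.3,4.3,60],[0,0.35,0,0.6,1,6.8,60],[0,0.47,0,0.9,1.7,9,60],[0,0.59,0,1.1,2.5,10.5,60]]

```text
time_s: 8.13
tcp_pos: [0.5481, 0.073, 0.1139]
ee_rot: [[0.6, -0.003, -0.8], [0.8, -0.001, 0.6], [-0.002, -1.0, 0.002]]
wrist_force: [0.3, -0.2, -0.1]
gripper_width: 0.596
```

```bash
python3 -c "
from h import *
plan([.5515,.0745,.095],29)"
```

```text
rotvec [-0.0015  0.4214 -0.0026] shift cm [ 0.33  1.89 -0.19] now [0.5481 0.073  0.1139] yaw 53.15
```

Request:
step_arm:
  moves:
    - [[0,0.11,0,0.1,0.3,-0.1,60],[0,0.22,0,0.2,1,-0.1,60],[0,0.33,0,0.3,1.6,-0.1,60],[0,0.42,0,0.3,1.9,-0.1,60],[0,0.42,0,0.3,1.9,-0.1,60]]

```text
time_s: 8.55
tcp_pos: [0.5521, 0.0747, 0.0942]
ee_rot: [[0.872, -0.004, -0.49], [0.49, -0.001, 0.872], [-0.004, -1.0, 0.001]]
wrist_force: [-0.3, 0.5, 0.9]
gripper_width: 0.599
```

```bash
python3 -c "
from h import *
c=snap('wrist','w8',(220,100,440,290),3.5); plan([.5515,.0745,.05],29)"
```

```text
rotvec [-0.0005  0.0094 -0.0029] shift cm [-0.09  4.48  0.03] now [0.5526 0.0747 0.0948] yaw 29.54
```

View pics/w8.png

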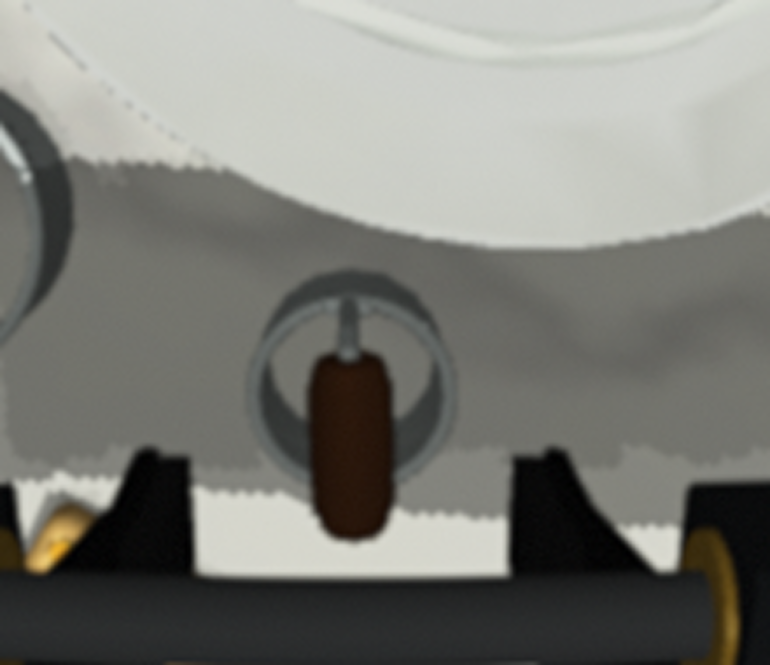

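The grip runs vertically at crop x 351, centred between the fingers (192–510).

Run:
```python
from h import *
w=optics.capture("wrist"); A=lambda u:((u[0]+.5)/3.5+220-.5,(u[1]+.5)/3.5+100-.5)
a,b=[onz(w,A(u),.058,True) for u in ((350,352),(352,538))]; print((a+b)/2,np.hypot(*(a-b)[:2]))
```

```text
[0.55300872 0.07521119 0.058     ] 0.03766764874284383
```

Request:
step_arm:
  moves:
    - [[0,0,0,-0.1,2.2,0,60],[0,0,0,-0.1,4.4,0,60],[0,0,0,-0.1,4.5,0,60],[0,0,0,-0.1,4.5,0,0],[0,0,0,-0.1,4.5,0,0]]

```text
time_s: 9.07
tcp_pos: [0.5534, 0.0747, 0.0519]
ee_rot: [[0.87, 0.001, -0.493], [0.493, 0.0, 0.87], [0.001, -1.0, -0.001]]
wrist_force: [-0.3, 0.3, 0.5]
gripper_width: 0.522
```

Request:
step_arm:
  moves:
    - [[0,0,0,0,0,0,0],[0,0,0,0,0,0,0],[0,0,0,0,0,0,0],[0,0,0,0,0,0,0],[0,0,0,0,0,0,0]]

```text
time_s: 9.48
tcp_pos: [0.5529, 0.0747, 0.0515]
ee_rot: [[0.871, 0.001, -0.492], [0.492, 0.0, 0.871], [0.001, -1.0, -0.0]]
wrist_force: [0.7, 0.3, 0.8]
gripper_width: 0.171
```

Request:
step_arm:
  moves:
    - [[0,0,0,0,0,0,0],[0,0,0,0,0,0,0],[0,0,0,0,0,0,0],[0,0,0,0,-1,0,0],[0,0,0,0,-3,0,0]]

```text
time_s: 9.9
tcp_pos: [0.5504, 0.0738, 0.0791]
ee_rot: [[0.871, -0.007, -0.491], [0.491, -0.002, 0.871], [-0.007, -1.0, 0.001]]
wrist_force: [0.0, 0.2, -1.0]
gripper_width: 0.172
```

```bash
python3 -c "
from h import *
plan([.658,.1075,.15],86.7)"
```

```text
rotvec [-0.0047 -1.0002 -0.0056] shift cm [10.98 -7.17 -2.33] now [0.5504 0.0738 0.0791] yaw 29.39
```

Request:
step_arm:
  moves:
    - [[0,-0.1,0,0,-3,0,0],[0,-0.2,0,1,-6,-0.2,0],[0,-0.32,0,3.5,-7.2,-0.7,0],[0,-0.44,0,6.5,-7.2,-1.4,0],[0,-0.56,0,9.5,-7.2,-2,0]]

```text
time_s: 10.32
tcp_pos: [0.6463, 0.1041, 0.1555]
ee_rot: [[0.472, 0.003, -0.882], [0.882, 0.001, 0.472], [0.002, -1.0, -0.002]]
wrist_force: [-0.0, -0.7, -1.2]
gripper_width: 0.177
```

```bash
python3 -c "
from h import *
plan([.6583,.108,.11],86.7)"
```

```text
rotvec [ 0.0022 -0.4336  0.002 ] shift cm [ 0.9   4.56 -0.86] now [0.6463 0.1041 0.1555] yaw 61.85
```

Request:
step_arm:
  moves:
    - [[0,-0.11,0,0.4,0.5,-0.4,0],[0,-0.22,0,0.9,1.5,-0.9,0],[0,-0.33,0,0.9,3,-0.9,0],[0,-0.43,0,0.9,4.5,-0.9,0],[0,-0.43,0,0.9,4.5,-0.9,0]]

```text
time_s: 10.73
tcp_pos: [0.6549, 0.1068, 0.1043]
ee_rot: [[0.066, -0.008, -0.998], [0.998, -0.002, 0.066], [-0.002, -1.0, 0.008]]
wrist_force: [-0.0, 0.5, -1.3]
gripper_width: 0.175
```

```bash
python3 -c "
from h import *
c=snap('wrist','w9',(220,100,440,290),3.5); plan([.6583,.108,.095],86.7)
snap('scene','s9',(300,180,420,300),5)"
```

```text
rotvec [-0.005  -0.0119 -0.002 ] shift cm [ 0.13  1.11 -0.24] now [0.6558 0.1069 0.1061] yaw 86.02
```

View pics/w9.png

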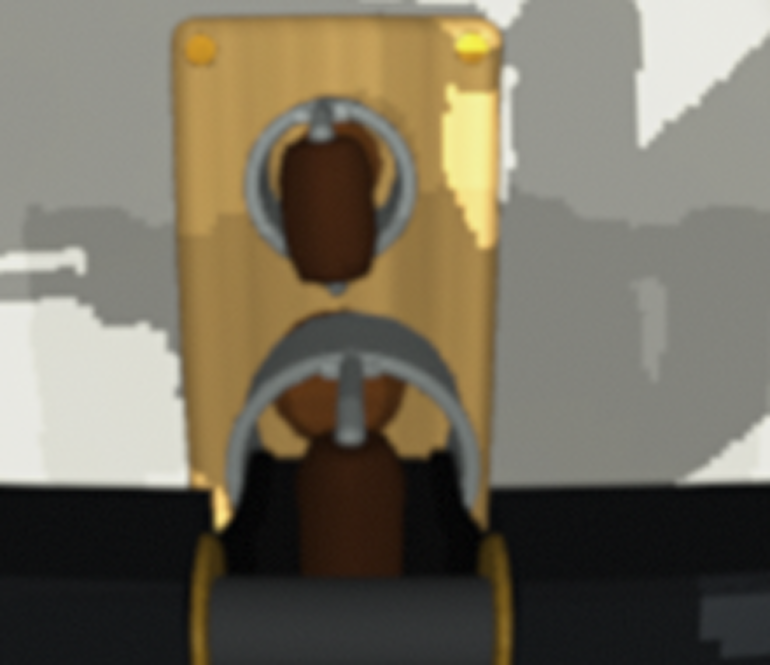

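View pics/s9.png

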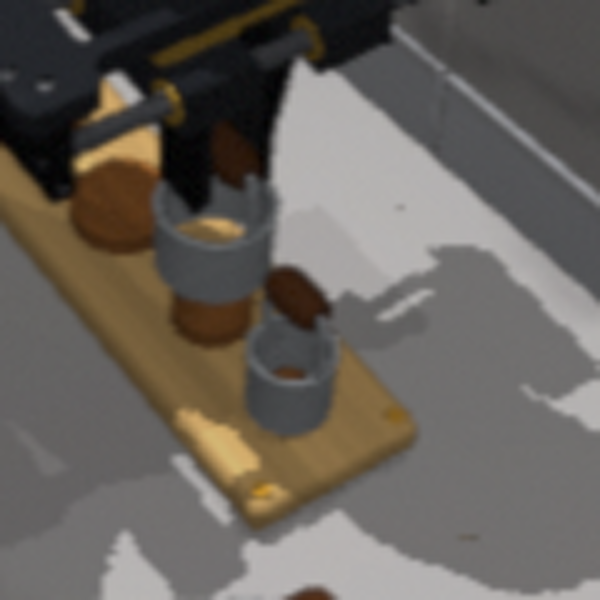

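```bash
cat >> h.py <<'E'
def rel(box,k,disc,ring,zr,rd,rr,axis_y=.1):
    w=optics.capture("wrist"); A=lambda u:((u[0]+.5)/k+box[0]-.5,(u[1]+.5)/k+box[1]-.5)
    d=onz(w,A(disc),.018,True)+[0,rd,0]; q=onz(w,A(ring),zr,True)+[0,rr,0]
    print("disc",d.round(4),"ring",q.round(4),"move by",(d-q)[:2].round(4))
E
python3 -c "
from h import *
rel((220,100),3.5,(341,308),(350,313),.0546,.0155,.0215)
plan([.6583,.108,.095],86.7)
s=optics.capture('scene'); B=lambda u:(u[0]/5+300-.4,u[1]/5+180-.4)
m=lambda a,b,z:((onz(s,B(a),z)+onz(s,B(b),z))/2).round(4)
print('scene ring',m((155,255),(270,262),.0546),'disc',m((173,310),(250,315),.02), 'ring bot',onz(s,B((210,303)),.0546),'disc bot',onz(s,B((212,347)),.018))
"
```

```text
disc [0.6591 0.1093 0.018 ] ring [0.6565 0.107  0.0546] move by [0.0026 0.0023]
rotvec [ 0.0006 -0.0115 -0.0002] shift cm [ 0.06  1.38 -0.06] now [0.6577 0.1074 0.1088] yaw 86.04
scene ring [0.6538 0.1017 0.0546] disc [0.6565 0.104  0.02  ] ring bot [0.64034105 0.08604483 0.0546    ] disc bot [0.64768441 0.09233016 0.018     ]
```

Request:
step_arm:
  moves:
    - [[0,0,0,0.15,0.5,-0.1,0],[0,0,0,0.15,1.2,-0.1,0],[0,0,0,0.15,1.7,-0.1,0],[0,0,0,0.15,1.7,-0.1,0],[0,0,0,0.15,1.7,-0.1,0]]

```text
time_s: 11.35
tcp_pos: [0.6581, 0.1088, 0.0904]
ee_rot: [[0.067, -0.001, -0.998], [0.998, -0.001, 0.067], [-0.001, -1.0, 0.001]]
wrist_force: [1.3, -0.4, -0.2]
gripper_width: 0.17
```

```bash
python3 -c "
from h import *
plan([.6583,.108,.071],86.7)
c=snap('wrist','w10',(220,100,440,290),3.5); 
snap('scene','s10',(300,180,420,300),5);plan([.6583,.108,.071],86.7)"
```

```text
rotvec [-0.0012 -0.0096 -0.0006] shift cm [-0.07  1.94 -0.02] now [0.6581 0.1088 0.0904] yaw 86.15
rotvec [ 0.0002 -0.0094 -0.0001] shift cm [-0.09  2.01  0.03] now [0.6587 0.1089 0.0911] yaw 86.16
```

View pics/w10.png

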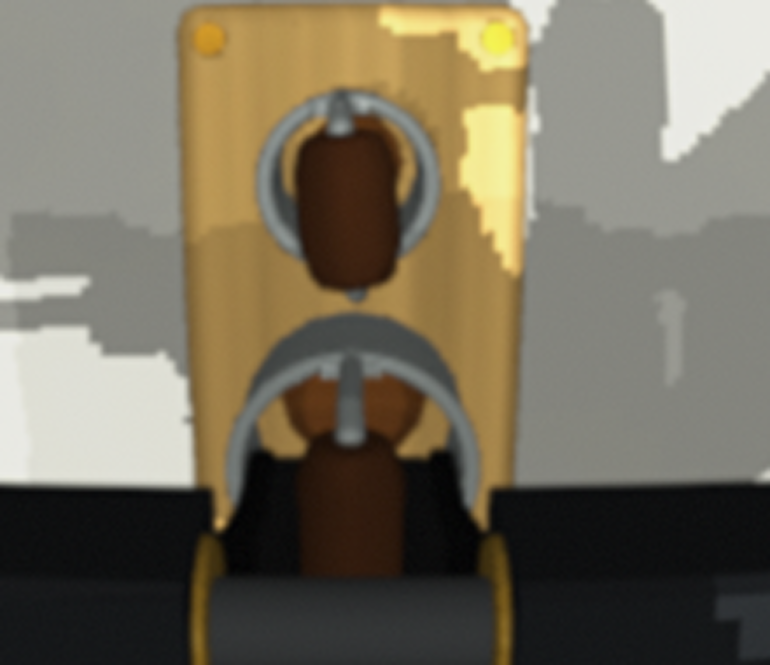

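View pics/s10.png

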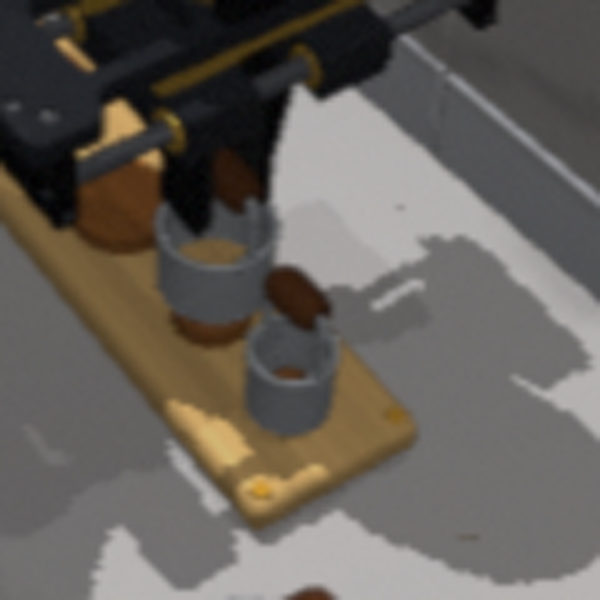

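Ring and disc are concentric to within about 0.5 mm across (351 vs 353). Descending.

Request:
step_arm:
  moves:
    - [[0,0,0,0,0.6,0,0],[0,0,0,0,1.2,0,0],[0,0,0,0,1.7,0,0],[0,0,0,0,2.0,0,0],[0,0,0,0,2.1,0,0]]

```text
time_s: 11.87
tcp_pos: [0.6582, 0.1087, 0.0697]
ee_rot: [[0.067, -0.001, -0.998], [0.998, -0.001, 0.067], [-0.001, -1.0, 0.001]]
wrist_force: [-2.2, 0.5, 3.5]
gripper_width: 0.173
```

Request:
step_arm:
  moves:
    - [[0,0,0,0,0.15,0,0],[0,0,0,0,0.15,0,40],[0,0,0,0,0.15,0,40],[0,0,0,0,0.15,0,40],[0,0,0,0,0.15,0,40]]

```text
time_s: 12.28
tcp_pos: [0.6587, 0.1089, 0.0684]
ee_rot: [[0.067, 0.0, -0.998], [0.998, 0.0, 0.067], [0.0, -1.0, -0.0]]
wrist_force: [0.4, -0.2, 0.2]
gripper_width: 0.361
```

Request:
step_arm:
  moves:
    - [[0,0,0,0,-0.5,0,45],[0,0,0,0,-2.5,0,45],[0,0,0,0,-5,0,45],[0,0,0,0,-7,0,45],[0,0,0,0,-7,0,45]]

```text
time_s: 12.7
tcp_pos: [0.6616, 0.1096, 0.1443]
ee_rot: [[0.066, 0.01, -0.998], [0.998, 0.002, 0.066], [0.003, -1.0, -0.01]]
wrist_force: [0.4, 0.4, 1.2]
gripper_width: 0.446
```

```bash
python3 -c "
from h import *
plan([.5575,.2955,.12],-15)
c=snap('wrist','w11',(220,100,440,290),3.5); 
snap('scene','s11',(270,180,420,300),5)"
```

```text
rotvec [0.0046 1.7667 0.0106] shift cm [17.86  2.37 11.63] now [0.6616 0.1096 0.1443] yaw 86.23
```

View pics/s11.png

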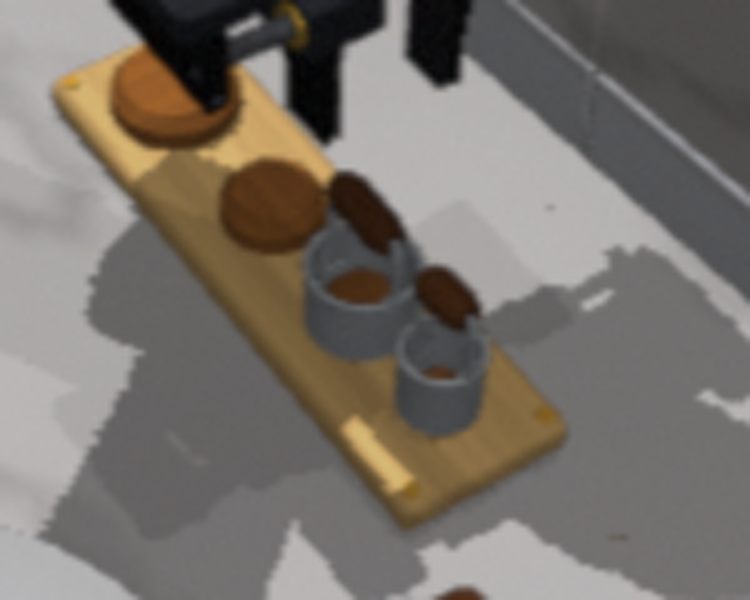

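C2 is seated over disc 2. For C3 I'll use the half-turned grasp, yaw 165.

Request:
step_arm:
  moves:
    - [[0,-0.11,0,1.8,0,1.2,60],[0,-0.23,0,4.5,0,3,60],[0,-0.35,0,7.5,0,5,60],[0,-0.47,0,10.5,0,7,60],[0,-0.59,0,13.5,0.5,8.8,60]]

```text
time_s: 13.22
tcp_pos: [0.5785, 0.2503, 0.1331]
ee_rot: [[-0.504, -0.001, -0.864], [0.864, -0.0, -0.504], [-0.0, -1.0, 0.001]]
wrist_force: [0.4, 1.0, 0.2]
gripper_width: 0.591
```

```bash
python3 -c "
from h import *
plan([.5575,.2955,.12],165)"
```

```text
rotvec [-8.000e-04 -7.807e-01  3.000e-04] shift cm [ 4.96  1.31 -0.46] now [0.5785 0.2503 0.1331] yaw 120.27
```

Request:
step_arm:
  moves:
    - [[0,-0.11,0,1.5,0.3,-0.1,60],[0,-0.23,0,3,0.6,-0.2,60],[0,-0.35,0,4,1,-0.4,60],[0,-0.47,0,4.6,1.3,-0.4,60],[0,-0.59,0,4.8,1.3,-0.4,60]]

```text
time_s: 13.63
tcp_pos: [0.5576, 0.2935, 0.1182]
ee_rot: [[-0.9, -0.004, -0.436], [0.436, -0.002, -0.9], [0.002, -1.0, 0.004]]
wrist_force: [0.2, -0.5, 0.2]
gripper_width: 0.598
```

```bash
python3 -c "
from h import *
plan([.5575,.2955,.095],165)"
```

```text
rotvec [-0.0034 -0.189   0.0025] shift cm [ 0.09  2.32 -0.19] now [0.5576 0.2935 0.1182] yaw 154.17
```

Request:
step_arm:
  moves:
    - [[0,-0.1,0,0.1,1,-0.1,60],[0,-0.19,0,0.1,2,-0.2,60],[0,-0.19,0,0.1,2.3,-0.2,60],[0,-0.19,0,0.1,2.3,-0.2,60],[0,-0.19,0,0.1,2.3,-0.2,60]]

```text
time_s: 14.05
tcp_pos: [0.559, 0.295, 0.0969]
ee_rot: [[-0.964, -0.001, -0.267], [0.267, -0.001, -0.964], [0.001, -1.0, 0.001]]
wrist_force: [0.0, -0.1, 0.9]
gripper_width: 0.602
```

```bash
python3 -c "
from h import *
c=snap('wrist','w12',(220,100,440,290),3.5); plan([.5575,.2955,.051],165)"
```

```text
rotvec [-0.0003 -0.0076 -0.    ] shift cm [0.19 4.65 0.02] now [0.5593 0.2952 0.0975] yaw 164.57
```

View pics/w12.png

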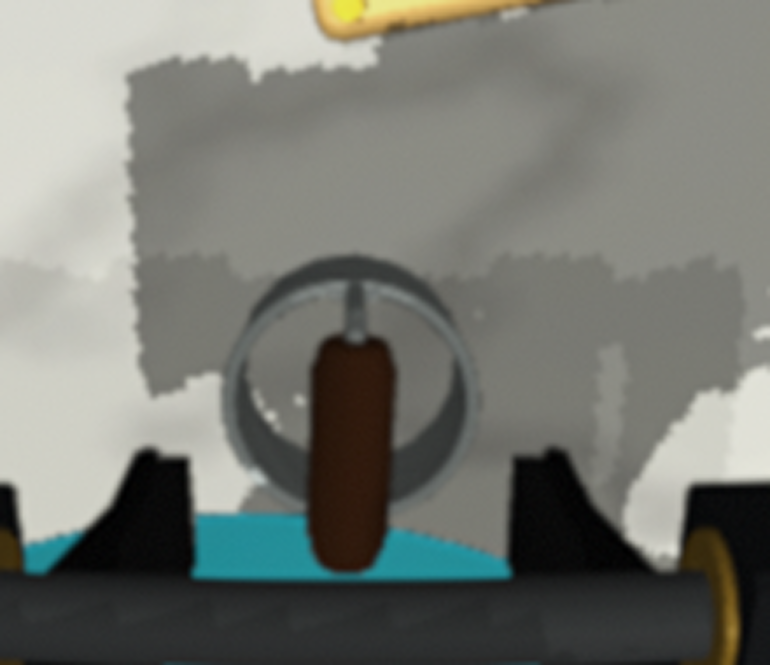

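Run:
```python
from h import *
w=optics.capture("wrist"); A=lambda u:((u[0]+.5)/3.5+220-.5,(u[1]+.5)/3.5+100-.5)
a,b=[onz(w,A(u),.058,True) for u in ((355,337),(346,568))]; print((a+b)/2,np.hypot(*(a-b)[:2]),np.degrees(np.arctan2(*(b-a)[:2][::-1])))
plan([.5575,.2955,.051],162.5)
```

```text
[0.55794172 0.2966584  0.058     ] 0.047897666054973975 162.52139971635856
rotvec [ 0.0003  0.0364 -0.0003] shift cm [0.2  4.68 0.04] now [0.5595 0.2953 0.0978] yaw 164.58
```

Request:
step_arm:
  moves:
    - [[0,0.036,0,0.15,2.2,-0.05,60],[0,0.036,0,0.15,4.4,-0.05,60],[0,0.036,0,0.15,4.7,-0.05,60],[0,0.036,0,0.15,4.7,-0.05,0],[0,0.036,0,0.15,4.7,-0.05,0]]

```text
time_s: 14.57
tcp_pos: [0.5586, 0.2965, 0.0515]
ee_rot: [[-0.954, 0.001, -0.299], [0.299, 0.001, -0.954], [-0.001, -1.0, -0.001]]
wrist_force: [0.4, 0.3, 1.0]
gripper_width: 0.519
```

Request:
step_arm:
  moves:
    - [[0,0,0,0,0,0,0],[0,0,0,0,0,0,0],[0,0,0,0,0,0,0],[0,0,0,0,0,0,0],[0,0,0,0,0,0,0]]

```text
time_s: 14.98
tcp_pos: [0.5581, 0.2962, 0.0511]
ee_rot: [[-0.954, 0.0, -0.299], [0.299, 0.0, -0.954], [-0.0, -1.0, -0.0]]
wrist_force: [-0.3, -0.4, 1.8]
gripper_width: 0.175
```

Request:
step_arm:
  moves:
    - [[0,0,0,0,0,0,0],[0,0,0,0,0,0,0],[0,0,0,0,-1,0,0],[0,0,0,0,-3.5,0,0],[0,0,0,0,-6.5,0,0]]

```text
time_s: 15.4
tcp_pos: [0.5565, 0.2952, 0.1142]
ee_rot: [[-0.954, -0.005, -0.3], [0.3, -0.003, -0.954], [0.003, -1.0, 0.005]]
wrist_force: [0.9, 0.6, -0.1]
gripper_width: 0.174
```

```bash
python3 -c "
from h import *
plan([.6625,.168,.15],86.7)"
```

```text
rotvec [-6.2000e-03  1.3242e+00 -2.0000e-04] shift cm [-13.91  -3.58   8.98] now [0.5565 0.2952 0.1142] yaw 162.57
```

Request:
step_arm:
  moves:
    - [[0,0.11,0,-1,-2,0.6,0],[0,0.23,0,-3,-3.5,2,0],[0,0.35,0,-5.5,-3.6,3.6,0],[0,0.47,0,-8,-3.6,5.2,0],[0,0.59,0,-10,-3.6,6.5,0]]

```text
time_s: 15.82
tcp_pos: [0.6349, 0.2031, 0.1526]
ee_rot: [[-0.622, 0.001, -0.783], [0.783, 0.001, -0.622], [-0.0, -1.0, -0.001]]
wrist_force: [0.6, 0.4, -0.6]
gripper_width: 0.178
```

```bash
python3 -c "
from h import *
plan([.6625,.168,.15],86.7)"
```

```text
rotvec [1.300e-03 7.284e-01 4.000e-04] shift cm [-4.47  0.26  0.02] now [0.6349 0.2031 0.1526] yaw 128.44
```

Request:
step_arm:
  moves:
    - [[0,0.12,0,-1,0,0,0],[0,0.24,0,-2.2,0,0,0],[0,0.36,0,-3.4,0,0,0],[0,0.48,0,-4.2,0.8,0,0],[0,0.6,0,-4.4,1.8,0,0]]

```text
time_s: 16.23
tcp_pos: [0.6627, 0.169, 0.1346]
ee_rot: [[-0.07, 0.002, -0.998], [0.998, 0.001, -0.07], [0.001, -1.0, -0.002]]
wrist_force: [0.2, 0.0, -0.7]
gripper_width: 0.173
```

```bash
python3 -c "
from h import *
plan([.6625,.168,.11],86.7)"
```

```text
rotvec [0.0023 0.1272 0.0009] shift cm [-0.1   2.46  0.04] now [0.6627 0.169  0.1346] yaw 93.99
```

Request:
step_arm:
  moves:
    - [[0,0.11,0,0,1,0,0],[0,0.12,0,0,2,0,0],[0,0.12,0,0,2.8,0,0],[0,0.12,0,0,2.8,0,0],[0,0.12,0,0,2.8,0,0]]

```text
time_s: 16.65
tcp_pos: [0.6612, 0.17, 0.1051]
ee_rot: [[0.041, -0.001, -0.999], [0.999, -0.001, 0.041], [-0.001, -1.0, 0.001]]
wrist_force: [0.1, -0.0, -0.2]
gripper_width: 0.169
```

```bash
python3 -c "
from h import *
optics.capture('top');optics.capture('top')
c=snap('wrist','w13',(220,100,440,290),3.5); plan([.6625,.168,.095],86.7)
snap('scene','s13',(270,180,420,300),5)"
```

```text
rotvec [0.0015 0.0158 0.0006] shift cm [-0.23  1.14 -0.07] now [0.6619 0.1703 0.1064] yaw 87.61
```

View pics/w13.png

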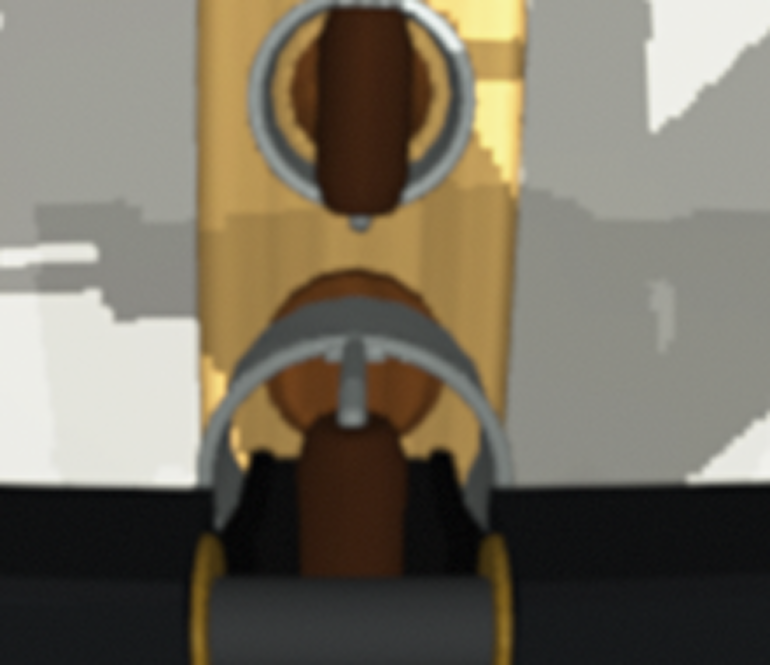

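View pics/s13.png

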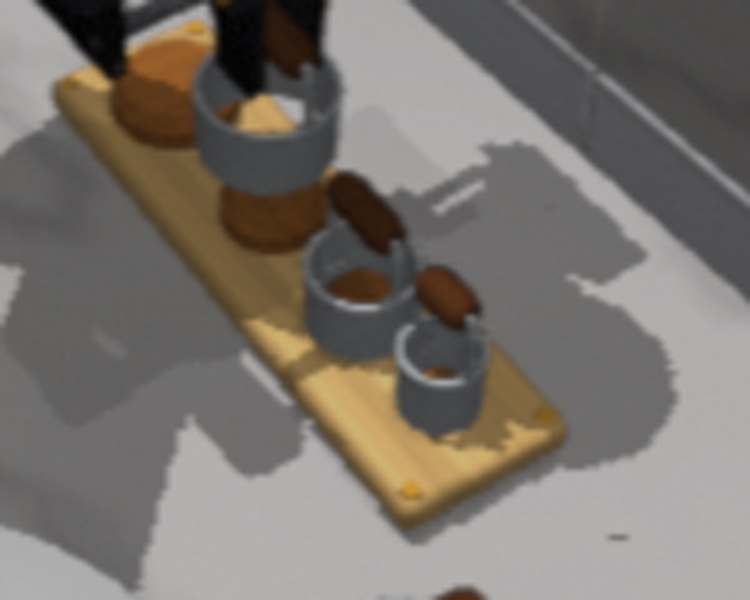

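```bash
python3 -c "
from h import *
rel((220,100),3.5,(355,268),(355,296),.0553,.021,.027)
s=optics.capture('scene'); B=lambda u:(u[0]/5+270-.4,u[1]/5+180-.4)
m=lambda a,b,z:((onz(s,B(a),z)+onz(s,B(b),z))/2).round(4)
print('scene ring',m((197,140),(336,150),.0553),'disc',m((220,210),(327,212),.022), 'bot',onz(s,B((264,193)),.0553)+np.array([.0165,.0212,0]),'disc bot',onz(s,B((272,251)),.018)+np.array([.0129,.0165,0]))
plan([.6625,.168,.095],86.7)
"
```

```text
disc [0.6611 0.1686 0.018 ] ring [0.661  0.1718 0.0553] move by [ 0.     -0.0033]
scene ring [0.6591 0.1665 0.0553] disc [0.6594 0.1622 0.022 ] bot [0.66043208 0.16877433 0.0553    ] disc bot [0.66183045 0.16558541 0.018     ]
rotvec [0.0011 0.0151 0.0006] shift cm [-0.21  1.13 -0.09] now [0.6617 0.1702 0.1063] yaw 87.57
```

Request:
step_arm:
  moves:
    - [[0,0,0,-0.3,0.3,-0.05,0],[0,0,0,-0.3,0.9,-0.05,0],[0,0,0,-0.3,1.5,-0.05,0],[0,0,0,-0.3,1.5,-0.05,0],[0,0,0,-0.3,1.5,-0.05,0]]

```text
time_s: 17.37
tcp_pos: [0.6614, 0.1666, 0.0895]
ee_rot: [[0.043, -0.002, -0.999], [0.999, -0.001, 0.043], [-0.001, -1.0, 0.002]]
wrist_force: [0.3, -0.0, -0.5]
gripper_width: 0.174
```

```bash
python3 -c "
from h import *
optics.capture('top');optics.capture('top')
c=snap('wrist','w14',(220,100,440,290),3.5); plan([.6625,.168,.0695],86.7)
snap('scene','s14',(270,180,420,300),5)"
```

```text
rotvec [0.0003 0.0147 0.    ] shift cm [ 0.1   2.12 -0.04] now [0.662  0.167  0.0907] yaw 87.54
```

View pics/w14.png

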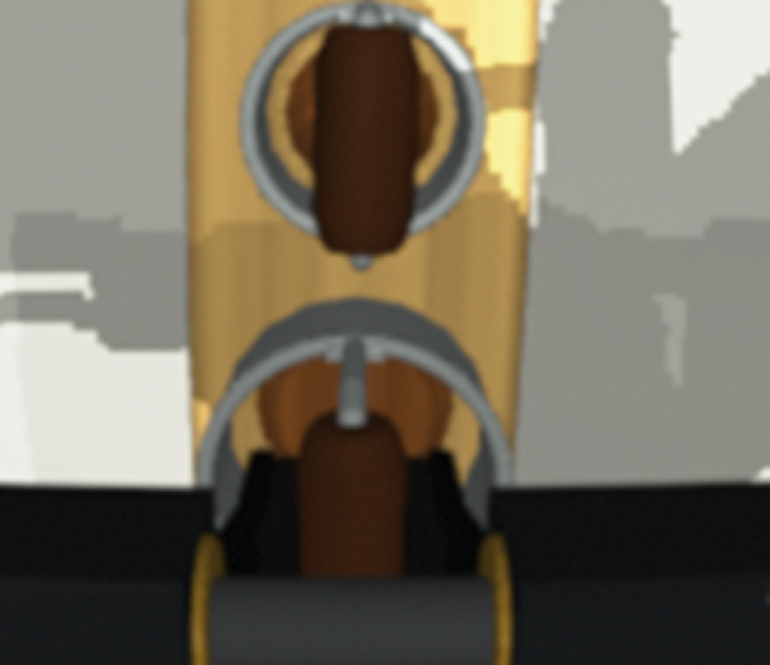

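View pics/s14.png

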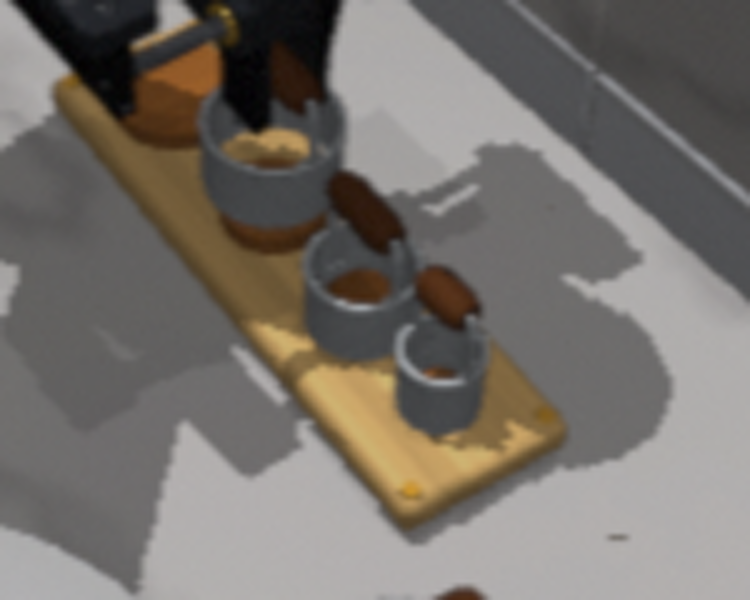

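Ring and disc are centred in both views (355 vs 356; 272 vs 273). Descending and releasing.

Request:
step_arm:
  moves:
    - [[0,0,0,0,0.6,0,0],[0,0,0,0,1.2,0,0],[0,0,0,0,1.7,0,0],[0,0,0,0,2.0,0,0],[0,0,0,0,2.1,0,0]]

```text
time_s: 17.98
tcp_pos: [0.6614, 0.1667, 0.0692]
ee_rot: [[0.043, -0.001, -0.999], [0.999, -0.001, 0.043], [-0.001, -1.0, 0.001]]
wrist_force: [-2.7, 0.3, 3.5]
gripper_width: 0.173
```

Request:
step_arm:
  moves:
    - [[0,0,0,0,0.15,0,0],[0,0,0,0,0.15,0,40],[0,0,0,0,0.15,0,40],[0,0,0,0,0.15,0,40],[0,0,0,0,0.15,0,40]]

```text
time_s: 18.4
tcp_pos: [0.662, 0.167, 0.0679]
ee_rot: [[0.043, 0.0, -0.999], [0.999, 0.0, 0.043], [0.0, -1.0, -0.0]]
wrist_force: [0.4, -0.3, 0.2]
gripper_width: 0.362
```

Request:
step_arm:
  moves:
    - [[0,0,0,0,-0.5,0,45],[0,0,0,0,-2.5,0,45],[0,0,0,0,-5,0,45],[0,0,0,0,-7.5,0,45],[0,0,0,0,-7.5,0,45]]

```text
time_s: 18.82
tcp_pos: [0.6652, 0.1679, 0.1498]
ee_rot: [[0.042, 0.011, -0.999], [0.999, 0.003, 0.042], [0.004, -1.0, -0.011]]
wrist_force: [0.9, 0.8, 0.6]
gripper_width: 0.447
```

```bash
python3 -c "
from h import *
plan([.5675,-.028,.13],-6.5)
snap('scene','s15',(270,180,420,300),5)"
```

```text
rotvec [0.0055 1.6426 0.0118] shift cm [-19.99   1.81   8.97] now [0.6652 0.1679 0.1498] yaw 87.62
```

View pics/s15.png

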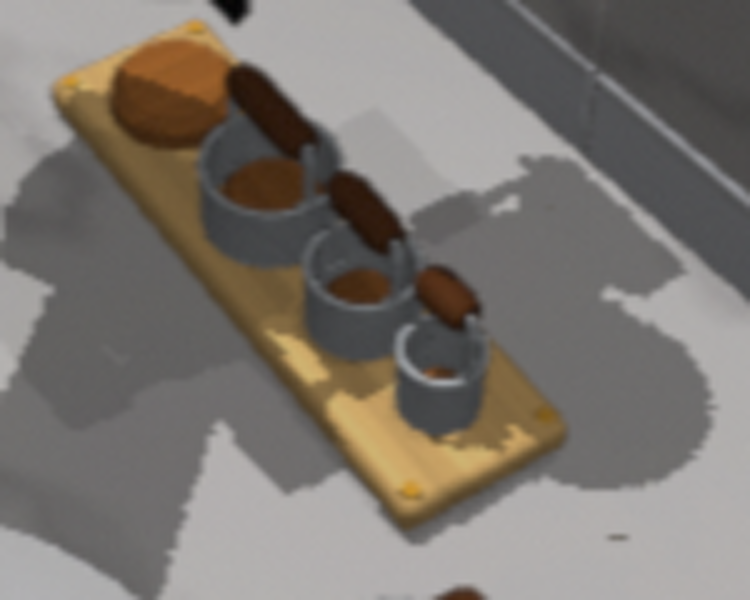

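C3 is seated. Next is C4.

Request:
step_arm:
  moves:
    - [[0,0.11,0,-1.5,0,1,60],[0,0.23,0,-4.5,0,2.3,60],[0,0.35,0,-8,0,3.8,60],[0,0.47,0,-11.5,0,5.3,60],[0,0.59,0,-15,0.5,6.8,60]]

```text
time_s: 19.28
tcp_pos: [0.5867, 0.0189, 0.1382]
ee_rot: [[0.596, 0.001, -0.803], [0.803, 0.0, 0.596], [0.0, -1.0, -0.001]]
wrist_force: [1.8, -0.4, 0.0]
gripper_width: 0.596
```

```bash
python3 -c "
from h import *
plan([.5675,-.028,.13],-7)"
```

```text
rotvec [3.000e-04 1.055e+00 8.000e-04] shift cm [-4.91  0.82 -1.25] now [0.5867 0.0189 0.1382] yaw 53.45
```

Request:
step_arm:
  moves:
    - [[0,0.12,0,-1.5,0.2,-0.4,60],[0,0.24,0,-3,0.5,-0.8,60],[0,0.36,0,-4.2,0.8,-1.1,60],[0,0.48,0,-4.7,1,-1.2,60],[0,0.6,0,-4.9,1.2,-1.2,60]]

```text
time_s: 19.7
tcp_pos: [0.5671, -0.0278, 0.1253]
ee_rot: [[0.946, -0.002, -0.324], [0.324, -0.0, 0.946], [-0.002, -1.0, 0.0]]
wrist_force: [0.1, 1.0, 0.2]
gripper_width: 0.6
```

```bash
python3 -c "
from h import *
plan([.5675,-.028,.095],-7)"
```

```text
rotvec [-1.000e-04  4.523e-01 -1.600e-03] shift cm [ 0.04  3.03 -0.03] now [ 0.5671 -0.0278  0.1253] yaw 18.92
```

Request:
step_arm:
  moves:
    - [[0,0.12,0,0,0.6,0,60],[0,0.24,0,0,1.4,0,60],[0,0.36,0,0,2.2,0,60],[0,0.45,0,0,2.9,0,60],[0,0.45,0,0,2.9,0,60]]

```text
time_s: 20.12
tcp_pos: [0.5666, -0.0268, 0.095]
ee_rot: [[0.993, -0.004, 0.114], [-0.114, -0.0, 0.993], [-0.004, -1.0, -0.001]]
wrist_force: [-0.8, -0.5, 0.2]
gripper_width: 0.597
```

```bash
python3 -c "
from h import *
optics.capture('top');optics.capture('top')
c=snap('wrist','w16',(220,100,440,290),3.5); plan([.5675,-.028,.051],-7)"
```

```text
rotvec [ 0.0002  0.0123 -0.0001] shift cm [-0.05  4.61 -0.14] now [ 0.5682 -0.0266  0.0971] yaw -6.3
```

View pics/w16.png

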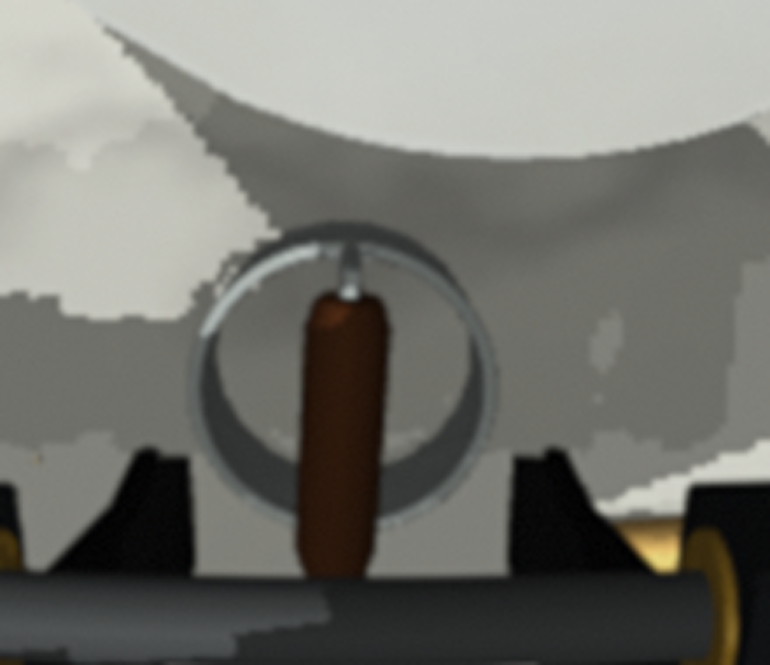

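Run:
```python
from h import *
w=optics.capture("wrist"); A=lambda u:((u[0]+.5)/3.5+220-.5,(u[1]+.5)/3.5+100-.5)
a,b=[onz(w,A(u),.058,True) for u in ((347,295),(337,560))]
d=(b-a)/np.linalg.norm(b-a); c=a+d*.0285; an=np.degrees(np.arctan2(d[1],d[0]));print(a,b,c,an)
l,q=[onz(w,A(u),.030,True) for u in ((188,385),(497,385))]; print("ring",(l+q)/2)
plan(list(c[:2])+[.051],an)
```

```text
[ 0.5398038  -0.02338709  0.058     ] [ 0.59311182 -0.031304    0.058     ] [ 0.56799461 -0.02757378  0.058     ] -8.447399438779424
ring [ 0.56623144 -0.02739915  0.03      ]
rotvec [-0.      0.0371  0.0005] shift cm [-0.03  4.63 -0.1 ] now [ 0.5684 -0.0266  0.0973] yaw -6.32
```

Request:
step_arm:
  moves:
    - [[0,0.037,0,0,2.2,-0.1,60],[0,0.037,0,0,4.4,-0.1,60],[0,0.037,0,0,4.65,-0.1,60],[0,0.037,0,0,4.65,-0.1,0],[0,0.037,0,0,4.65,-0.1,0]]

```text
time_s: 20.73
tcp_pos: [0.5688, -0.0275, 0.0515]
ee_rot: [[0.989, 0.001, 0.148], [-0.148, -0.0, 0.989], [0.001, -1.0, 0.0]]
wrist_force: [0.2, -0.3, 0.0]
gripper_width: 0.519
```

Request:
step_arm:
  moves:
    - [[0,0,0,0,0,0,0],[0,0,0,0,0,0,0],[0,0,0,0,0,0,0],[0,0,0,0,0,0,0],[0,0,0,0,0,0,0]]

```text
time_s: 21.15
tcp_pos: [0.5683, -0.0276, 0.0511]
ee_rot: [[0.989, 0.001, 0.148], [-0.148, 0.0, 0.989], [0.001, -1.0, 0.0]]
wrist_force: [0.7, -0.4, 1.2]
gripper_width: 0.172
```

Request:
step_arm:
  moves:
    - [[0,0,0,0,0,0,0],[0,0,0,0,0,0,0],[0,0,0,0,-1,0,0],[0,0,0,0,-3.5,0,0],[0,0,0,0,-7,0,0]]

```text
time_s: 21.57
tcp_pos: [0.5654, -0.0278, 0.1186]
ee_rot: [[0.989, -0.008, 0.149], [-0.149, -0.001, 0.989], [-0.008, -1.0, -0.002]]
wrist_force: [0.8, 0.1, -1.9]
gripper_width: 0.171
```

```bash
python3 -c "
from h import *
plan([.665,.2405,.16],86.7)"
```

```text
rotvec [-0.005  -1.6631 -0.0077] shift cm [ 5.8  -4.24 28.01] now [ 0.5654 -0.0278  0.1186] yaw -8.59
```

Request:
step_arm:
  moves:
    - [[0,-0.11,0,0,-2.5,0.5,0],[0,-0.23,0,0.5,-4.5,2.5,0],[0,-0.35,0,1.1,-4.7,5.5,0],[0,-0.47,0,1.8,-4.7,9,0],[0,-0.59,0,2.5,-4.7,12.5,0]]

```text
time_s: 21.98
tcp_pos: [0.6114, 0.0933, 0.1689]
ee_rot: [[0.902, 0.001, -0.431], [0.431, 0.001, 0.902], [0.001, -1.0, 0.0]]
wrist_force: [0.8, -0.1, -1.4]
gripper_width: 0.173
```

```bash
python3 -c "
from h import *
plan([.665,.2405,.16],86.7)"
```

```text
rotvec [ 3.0000e-04 -1.0678e+00  1.5000e-03] shift cm [11.18  0.91 10.97] now [0.6114 0.0933 0.1689] yaw 25.52
```

Request:
step_arm:
  moves:
    - [[0,-0.12,0,2.2,0,2.2,0],[0,-0.24,0,4.5,0,4.4,0],[0,-0.36,0,6.8,0,6.7,0],[0,-0.48,0,8.8,0,8.7,0],[0,-0.6,0,10.2,0.5,10.1,0]]

```text
time_s: 22.4
tcp_pos: [0.6612, 0.23, 0.1635]
ee_rot: [[0.499, 0.002, -0.867], [0.867, 0.001, 0.499], [0.002, -1.0, -0.001]]
wrist_force: [-0.1, -0.2, -0.4]
gripper_width: 0.172
```

```bash
python3 -c "
from h import *
plan([.665,.2405,.14],86.7)"
```

```text
rotvec [ 0.0013 -0.4647  0.0015] shift cm [1.09 2.35 0.2 ] now [0.6612 0.23   0.1635] yaw 60.07
```

Request:
step_arm:
  moves:
    - [[0,-0.12,0,0.4,0.5,0.1,0],[0,-0.24,0,0.8,1.5,0.1,0],[0,-0.36,0,0.8,2.5,0.1,0],[0,-0.46,0,0.8,3,0.1,0],[0,-0.46,0,0.8,3,0.1,0]]

```text
time_s: 22.82
tcp_pos: [0.6623, 0.2344, 0.1306]
ee_rot: [[0.068, -0.004, -0.998], [0.998, -0.002, 0.068], [-0.002, -1.0, 0.004]]
wrist_force: [-1.2, 0.3, -0.6]
gripper_width: 0.174
```

```bash
python3 -c "
from h import *
plan([.665,.2405,.11],86.7)"
```

```text
rotvec [-0.0039 -0.0108 -0.0018] shift cm [ 0.64  2.06 -0.23] now [0.6623 0.2344 0.1306] yaw 86.08
```

Request:
step_arm:
  moves:
    - [[0,0,0,0.3,0.8,-0.1,0],[0,0,0,0.6,1.6,-0.15,0],[0,0,0,0.6,2.2,-0.15,0],[0,0,0,0.6,2.2,-0.15,0],[0,0,0,0.6,2.2,-0.15,0]]

```text
time_s: 23.23
tcp_pos: [0.6653, 0.2403, 0.1098]
ee_rot: [[0.07, -0.001, -0.998], [0.998, -0.001, 0.07], [-0.001, -1.0, 0.001]]
wrist_force: [1.1, -0.3, -0.9]
gripper_width: 0.174
```

```bash
python3 -c "
from h import *
optics.capture('top');optics.capture('top')
c=snap('wrist','w17',(220,100,440,290),3.5); plan([.665,.2405,.095],86.7)
snap('scene','s17',(250,160,400,280),5);plan([.665,.2405,.095],86.7)"
```

```text
rotvec [ 0.0008 -0.0126  0.0004] shift cm [-0.01  1.61  0.09] now [0.6659 0.2405 0.1111] yaw 85.98
rotvec [ 0.0009 -0.0126  0.0005] shift cm [-0.01  1.62  0.09] now [0.6659 0.2405 0.1112] yaw 85.98
```

View pics/w17.png

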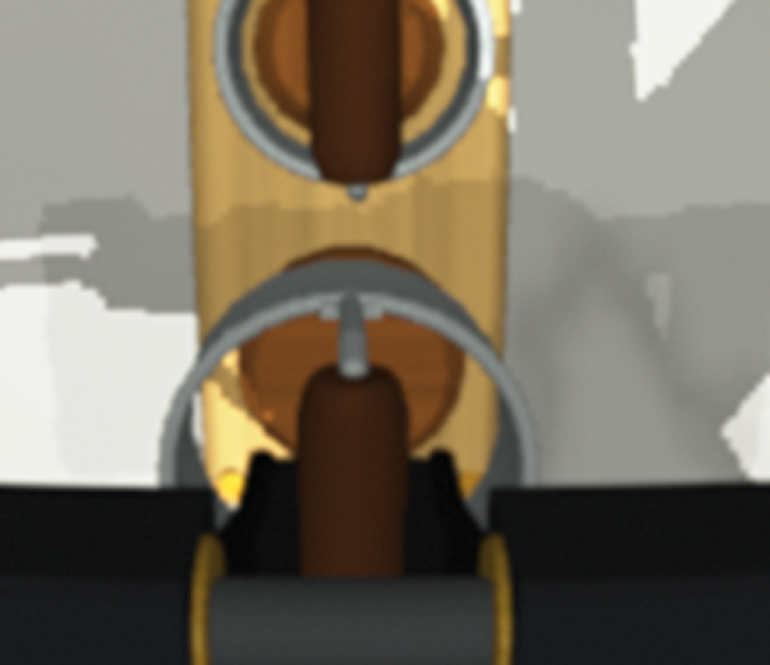

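View pics/s17.png

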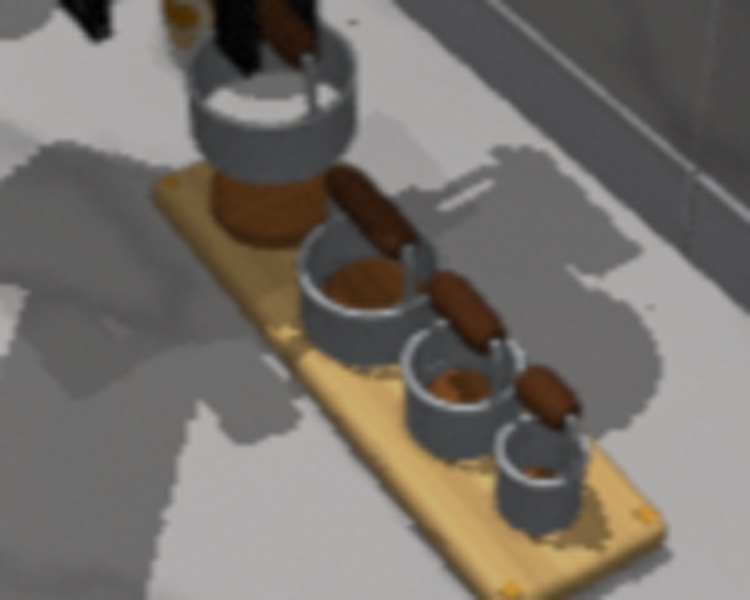

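```bash
python3 -c "
from h import *
rel((220,100),3.5,(350,246),(350,260),.060,.0265,.0325)
s=optics.capture('scene'); B=lambda u:(u[0]/5+250-.4,u[1]/5+160-.4)
m=lambda a,b,z:((onz(s,B(a),z)+onz(s,B(b),z))/2).round(4)
print('scene ring',m((192,120),(354,128),.060),'disc',m((213,200),(345,200),.022), 'bot',onz(s,B((269,182)),.060)+np.array([.0203,.0253,0]),'disc bot',onz(s,B((275,245)),.018)+np.array([.0166,.0207,0]))
"
```

```text
disc [0.6652 0.2401 0.018 ] ring [0.6647 0.2404 0.06  ] move by [ 0.0005 -0.0003]
scene ring [0.6658 0.2365 0.06  ] disc [0.6646 0.2323 0.022 ] bot [0.66657851 0.23659858 0.06      ] disc bot [0.66776772 0.23682733 0.018     ]
```

Request:
step_arm:
  moves:
    - [[0,0,0,-0.05,0.5,0,0],[0,0,0,-0.05,1.2,0,0],[0,0,0,-0.05,2,0,0],[0,0,0,-0.05,2,0,0],[0,0,0,-0.05,2,0,0]]

```text
time_s: 23.95
tcp_pos: [0.6649, 0.2396, 0.0891]
ee_rot: [[0.07, -0.002, -0.998], [0.998, -0.001, 0.07], [-0.001, -1.0, 0.002]]
wrist_force: [-0.1, 0.3, -1.0]
gripper_width: 0.174
```

```bash
python3 -c "
from h import *
optics.capture('top')
c=snap('wrist','w18',(220,100,440,290),3.5); plan([.665,.2405,.069],86.7)
snap('scene','s18',(250,160,400,280),5)"
```

```text
rotvec [ 0.0001 -0.0123 -0.0003] shift cm [0.05 2.14 0.07] now [0.6657 0.24   0.0904] yaw 86.0
```

View pics/w18.png

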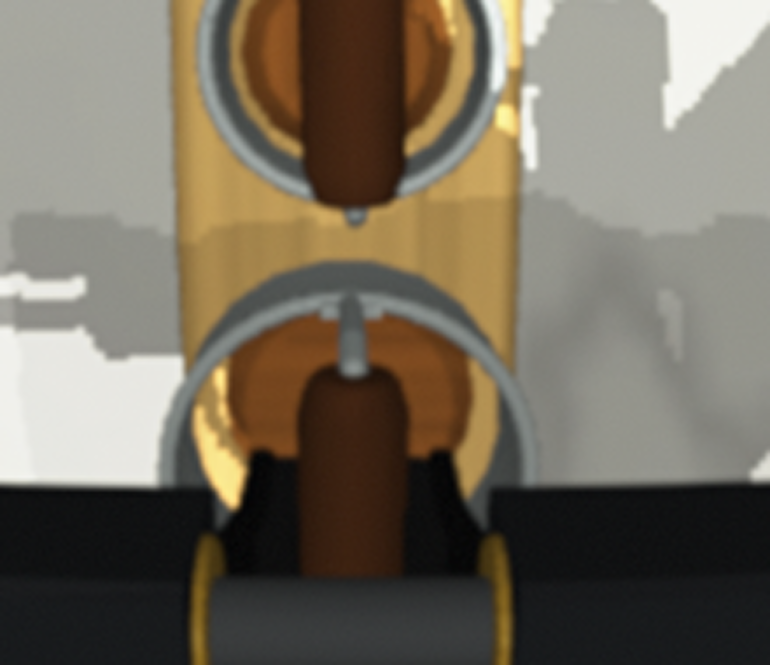

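View pics/s18.png

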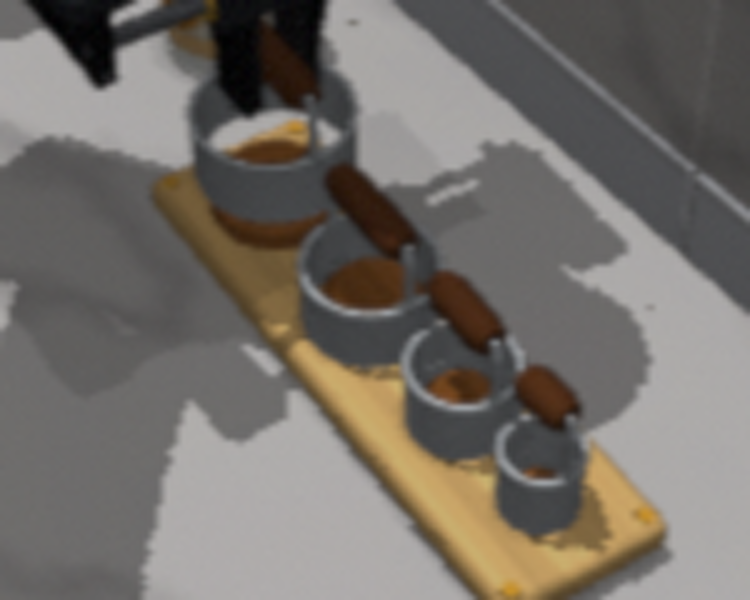

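The ring is centred on disc 4 in both views. Descending and releasing.

Request:
step_arm:
  moves:
    - [[0,0,0,-0.05,0.6,0,0],[0,0,0,-0.05,1.2,0,0],[0,0,0,-0.05,1.7,0,0],[0,0,0,-0.05,2.0,0,0],[0,0,0,-0.05,2.1,0,0]]

```text
time_s: 24.52
tcp_pos: [0.6654, 0.2392, 0.0689]
ee_rot: [[0.07, -0.001, -0.998], [0.998, -0.001, 0.07], [-0.001, -1.0, 0.001]]
wrist_force: [-0.7, -0.2, 1.5]
gripper_width: 0.173
```

Request:
step_arm:
  moves:
    - [[0,0,0,0,0.15,0,0],[0,0,0,0,0.15,0,40],[0,0,0,0,0.15,0,40],[0,0,0,0,0.15,0,40],[0,0,0,0,0.15,0,40]]

```text
time_s: 24.93
tcp_pos: [0.6655, 0.2396, 0.068]
ee_rot: [[0.07, 0.0, -0.998], [0.998, 0.0, 0.07], [0.0, -1.0, -0.0]]
wrist_force: [0.2, 0.0, -0.1]
gripper_width: 0.365
```

Request:
step_arm:
  moves:
    - [[0,0,0,0,-0.5,0,45],[0,0,0,0,-2.5,0,45],[0,0,0,0,-6,0,45],[0,0,0,0,-10,0,45],[0,0,0,0,-13,0,45]]

```text
time_s: 25.35
tcp_pos: [0.6663, 0.2396, 0.2018]
ee_rot: [[0.069, 0.003, -0.998], [0.998, 0.001, 0.069], [0.001, -1.0, -0.003]]
wrist_force: [-0.5, 1.7, 1.2]
gripper_width: 0.444
```

Request:
step_arm:
  moves:
    - [[0,0,0,0,0,2,45],[0,0,0,0,0,5,45],[0,0,0,0,0,8,45],[0,0,0,0,0,11,45],[0,0,0,0,0,11,45]]

```text
time_s: 25.77
tcp_pos: [0.5511, 0.2467, 0.1989]
ee_rot: [[0.068, -0.003, -0.998], [0.998, -0.0, 0.068], [-0.0, -1.0, 0.003]]
wrist_force: [-0.5, -0.7, 0.2]
gripper_width: 0.45
```

```bash
python3 -c "
from h import *
snap('scene','s19',(230,120,420,300),3.3);snap('scene','s19f');snap('top','t19',(220,150,440,250),3.6);snap('wrist','w19')"
```

View pics/s19.png

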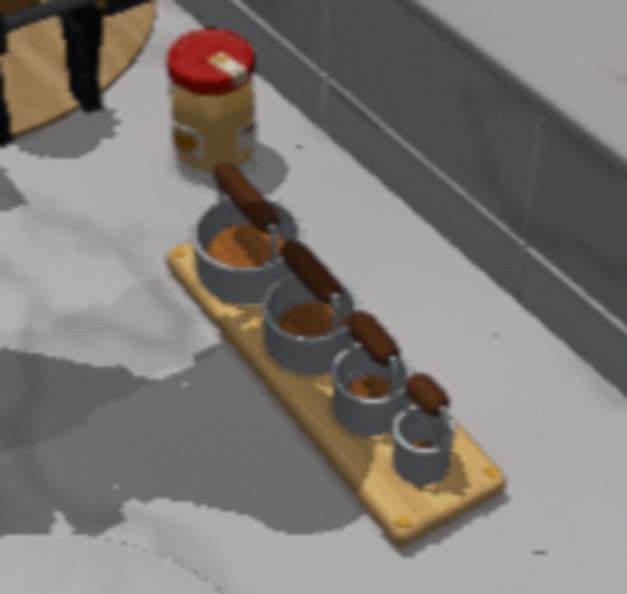

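View pics/t19.png

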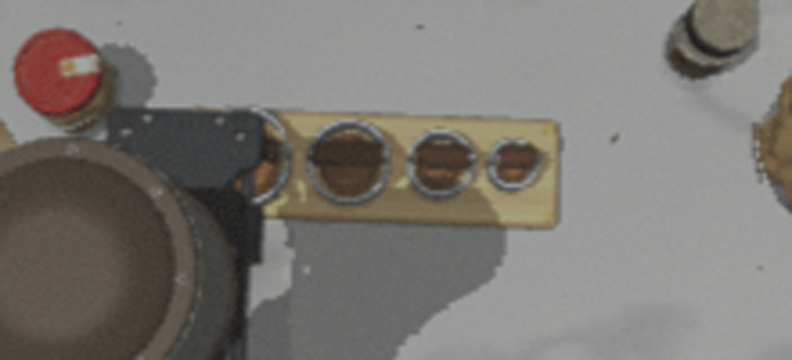

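View pics/w19.png

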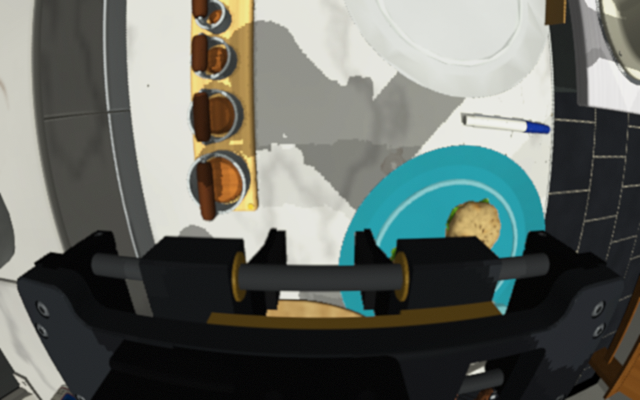

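All four cutters stand level over their discs, with the disc faces visible inside the rings. The honey lid (236,170) and spice lid (421,155) are where they began in the top view. I'm handing in.

```bash
python3 -c "
from h import *
s=r.sense(); print(s['time_s'],s['wrist_force']); print(r.finish_job())"
```

```text
25.9667 [-0.34899199  0.78782845  0.53975138]
the job is handed in; nothing more can be done
None
```

All four cutters are back over their own discs, in order of size, upright, right down on the board and let go. I picked each one up by its grip, lined it up with the wrist and scene cameras, lowered it, pressed it down lightly and released it. The job was handed in at about 26 s of the 96 s allowed.

**Last checks:**
- The scene, top and wrist pictures show every cutter level over its disc, with the disc visible inside the ring. The arm hides part of the largest cutter in the top view.
- The gripper's height at each release was within about 1.5 mm of what full seating on the board needs.
- The wrist force readings were no more than about 5 N.
- The honey jar's lid is at the same place in the top view as at the start. I judged the spice jar by eye only, and it also looks unmoved. The arm is clear of everything.

**Disagreements:** the scene camera put the board 3 mm (x) and 6 mm (y) away from where the top and wrist cameras did. I relied on the wrist camera for position and used the scene camera only to compare each ring with its disc. At disc 1 the two views disagreed by about 2 to 3 mm, so I aimed between them.

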